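# Charge the wax melter through its sprung fill flap and set it to full heat

## Robot

A 6-joint arm with a two-finger parallel gripper is mounted at the origin on a cart in front of the work surface, level with it; the furniture and walls round the work are solid. World frame = base frame: x ahead of the robot, y to its left, z up, the work surface at z = 0. Lengths are in m, angles in rad, forces in N, time in s.
With the tool pointing down it reaches from about 0.275 to 1 m from the base axis. Payload 8.4 kg.
Tool frame: the origin (TCP) lies at the very end of the fingers, on their centre line; the grasp point (between the pads) lies 19 mm behind it; y points along the fingers, z is the direction in which the jaws open and shut, and the axes are right-handed (so a half turn about y gives the same grasp; the last joint's range is limited). The gripper opens to 85 mm and grips with 20 to 120 N. Pads are 22 mm wide; open, the fingers measure 114 mm over their backs; the gripper's body (76 mm by 85 mm) begins 54 mm behind the grasp point. The pads swing forward as they close: fully open they stand 13 mm farther back than shut.
Start: joints at [1.233, 0.353, 1.633, -0, 1.155, -0.002], TCP at [0.206, 0.59, 0.231] pointing down, gripper open.
Joint ranges: [-2.63, 2.63], [-0.92, 2.1], [0.06, 2.66], [-1.3, 4.44], [0, 2.69], [-3.02, 3.02]. Speed limits (rad/s): [2.22, 2.22, 2.79, 3.14, 3.14, 3.14].

## Interface

Orientations are given as [roll, pitch, yaw] about the fixed x, y, z axes, in that order (R = Rz(yaw) Ry(pitch) Rx(roll)).
In Python, from bench import arm, viewer gives the robot as it stands. The module is installed in compiled form; this text tells all that it offers.
- The arm moves only by the tool move_arm, never from a script. Its argument "plan" is a list of rows, each a list of 5 numbers: the opening, from -1 (shut) to 1 (fully open), then the shift along the tool's x, y, z in mm, then the turn about the tool's y in degrees. A call has 1 to 20 rows; each row shifts and turns the commanded pose from where the row before left it, along the tool's axes as they then stand; what a row does not reach is not made up. A row lasts 1/8 s, in which the tool goes at most 62.5 mm and 10.7 degrees, less where a joint would pass 70% of its speed; a pose out of reach is approached as far as the arm can. A call with a gripper value outside its range is refused whole. The fingers move at their own pace and stop on an object; the grip force is fixed at half the most. Time passes only in rows, so rows that do not move let the fingers close. It gives the time, the measured TCP pose, the force and the opening at its end, in the units of the state.
- arm.get_state(): the state, without advancing time (a new reading comes with each control period).
- viewer.snapshot(name): name is "side" or "top"; returns a dict with "image" (420x560x3 uint8, red, green, blue), "range_z" (420x560 float32, m along the optical axis (not along the pixel's ray), 0 where there is no reading), "vfov" (degrees; the focal length in pixels is half the picture's height over the tangent of half this angle, whatever the lens; pixels are square), "cx", "cy" (the principal point, pixels), "dist" ([k1, k2, p1, p2, k3] as OpenCV has them; the pictures are not rectified), "xyz" and "orientation" of the camera in the world. Camera axes: x right, y down, z forward; pixel columns grow to the right and rows downward; lengths in m; the calibration is good to about 2 mm. A picture is of the moment at which its call begins.
- arm.sign_off(): hands the job in, once; it reports no verdict.
The state is a dict: "clock": time; "q": joint angles; "dq": joint speeds; "joint_torque": joint torques, N m; "position": TCP position; "eef_rot": TCP orientation; "force": force on the tool from outside, world axes, zero at the start; "ft_torque": the same for the moment, N m; "gripper_width": opening from 0.0 (shut) to 1.0 (fully open).
Only numpy, scipy, OpenCV 4.12 (cv2) and the standard library are available. Lean on these libraries where they do the work, as an engineer would, in place of code of your own. Each camera call takes 0.05 s, during which the arm holds its last target.

## Task

Charge the wax melter: first, so that it does not heat while it is open, turn the thermostat on its lid right off (anticlockwise to its stop), then, with it still off, feed every wax bar lying on the bench through the sprung flap of the fill port, so that each bar drops completely inside and the flap shuts again, and only then turn the thermostat fully up (clockwise to its stop). The port takes a bar only end-on, hanging upright: pick the bar up near one end, loosen the grip so that it swings down, grip again and push it through the flap. Leave the scraper, the painted panel and the small lidded jar where they are.

Things in the scene. Friction and masses are not known exactly. Their poses are not given: they have to be found in the camera images.
- melter: The wax melter, a fixed rectangular steel tank on the bench: 196 (x) by 256 (y) mm, top of the lid 210 mm above the bench. Origin: centre of its underside, on the bench; x points away from the robot when not turned, z up. On the lid, the square fill port lies to +y and the thermostat knob to -y; a brass tap stands 40 mm out of its -x face, low down. Inside it is an empty tank, 170 x 230 mm, with its floor 26 mm above the bench, that holds all the bars.
- port (a point): Centre of the fill port's mouth, level with the top of the lid (210 mm up), 55 mm to +y of the melter's centre; its axes are parallel to the melter's. Clear opening 62 x 62 mm, with a low flared collar round it that rises 10 mm above the lid. The flap closes it just below the lid.
- flap (a joint): Angle of the sprung flap in the port, rad: 0 shut, 1.5 hanging straight down. Hinged at the port's +y edge, it swings down into the tank; the light spring (about 0.1 N at its free edge when shut, 0.4 N when open) shuts it again. It opens under a bar pushed down on it, and a bar let go when more than half of it is through falls in.
- thermostat (a joint): Angle of the thermostat knob, rad: 0 is off (fully anticlockwise seen from above), 2.6 is full heat (fully clockwise), with a firm stop at each end; it stays where it is left (friction 0.03 N m).
- thermostat_grip (a point): On the vertical axis of the thermostat knob, 40 mm above the lid, at the height to grip it; the point turns with the knob. The grip is an upright bar along the point's x axis, 42 mm long, 14 mm thick and 32 mm high (its top is 7 mm above this point), standing on a disc of 44 mm diameter.
- bar1_mid (a point): Centre, 14 mm above the underside, of a cast wax bar of about 110 g lying flat on the bench (it may be absent): a row of four rounded portions joined at narrower necks, 122 mm long along its x axis, 40 mm wide (y) across each portion, 29 mm high, flat underside. The portions' centres lie 14.5 and 43.5 mm to either side of the middle; both ends are alike.
- bar2_mid (a point): Centre of another such bar (see bar1_mid; it may be absent). Pinched across the middle of an end portion and lifted, a bar keeps its angle in a firm grip (40 N) and sags slowly at 25 N; in a light one (3 to 5 N) it swings down within a second until it hangs straight, and does not slip out.
- bar3_mid (a point): Centre of another such bar (see bar1_mid; it may be absent). Pinched across the middle of an end portion and lifted, a bar keeps its angle in a firm grip (40 N) and sags slowly at 25 N; in a light one (3 to 5 N) it swings down within a second until it hangs straight, and does not slip out.
- bar4_mid (a point): Centre of another such bar (see bar1_mid; it may be absent). Pinched across the middle of an end portion and lifted, a bar keeps its angle in a firm grip (40 N) and sags slowly at 25 N; in a light one (3 to 5 N) it swings down within a second until it hangs straight, and does not slip out.
- bar5_mid (a point): Centre of another such bar (see bar1_mid; it may be absent). Pinched across the middle of an end portion and lifted, a bar keeps its angle in a firm grip (40 N) and sags slowly at 25 N; in a light one (3 to 5 N) it swings down within a second until it hangs straight, and does not slip out.
- scraper: Wax scraper with a wooden handle, 171 mm long, lying to the left of the bars. Leave it. Origin: centre of its underside.
- study: Small painted panel, 81 x 96 x 11 mm, lying flat to the right of the melter. Leave it. Origin: centre of its underside.
- steel_jar: Lidded jar, 78 mm across, 107 mm high, standing behind the melter. Leave it. Origin: centre of its underside.

How it is judged:
By the outcome, as a careful person would: the job done as asked, in the order asked, and still so for the second after the job is handed in, with the robot touching nothing.
Of bar1, bar2, bar3, bar4, bar5 only 3 to 5 are there at a start; the rules pass over those that are not, and their reading is None.
At some moment in a run one of bar1, bar2, bar3, bar4, bar5 may be knocked a few centimetres aside while the robot is not near it.
Once in a run the grip may slacken for a moment while it holds something.
It also fails if it takes over 210 s, if anything falls off the work surface, if the arm or the gripper's body presses on something with over 40 N, if the wrist force passes 120 N, or if a joint passes its speed limit or range.

## Working session

There is one attempt and no reset: what is moved stays moved. The work goes in short steps, Python scripts to look and compute and a tool call to move; the robot and the scene stay as the last step left them, time stands still between calls to the robot, and variables do not carry over. Pictures are saved under pics/ and viewed, and the job is handed in when it is done.

Besides the shell and the picture viewer there is one more tool, called after "Call:" by a JSON object that holds its "api" and its "payload", one argument or row to a line. move_arm: Moves the arm, as the interface text tells. Its arguments: {"type":"object","properties":{"plan":{"type":"array","items":{"type":"array","items":{"type":"number"}}}},"required":["plan"]}

```bash
mkdir -p pics; python3 - <<'E'
from bench import arm, viewer
import cv2
s=arm.get_state()
for k in s: print(k,s[k])
for n in("side","top"):
    d=viewer.snapshot(n); cv2.imwrite(f"pics/{n}0.png",d["image"][:,:,::-1])
    print(n,d["vfov"],d["cx"],d["cy"],d["dist"],d["xyz"],d["orientation"])
E
```

```text
clock 0.0
q [ 1.23260403e+00  3.53652045e-01  1.63412352e+00  3.15921386e-05
  1.15521882e+00 -2.39749835e-03]
dq [-0.00099879  0.0004868   0.0005636   0.00035845  0.00014383 -0.00023758]
joint_torque [-2.35844709e-03 -6.05247903e+01 -3.42059791e+01 -1.57502209e-04
  9.34442942e-03  1.43244597e-05]
position [0.20578087 0.58964718 0.2305638 ]
eef_rot [-1.57219798e+00  3.22457710e-05 -3.35807598e-01]
force [0.80957946 0.18279307 0.00963222]
ft_torque [ 0.02700197  0.02658904 -0.00799658]
gripper_width 1.0006007007051971
side 54.99479670653565 280.6738233577111 208.45650140243103 [-0.02751838  0.          0.          0.          0.        ] [0.5014989  0.96414832 0.78765578] [-2.15786272e+00 -1.82866844e-04 -3.08457885e+00]
top 56.911292446447824 270.7200872162121 213.21823867077575 [0.0285175 0.        0.        0.        0.       ] [0.46353925 0.07784816 1.34653651] [-3.06204676 -0.0047729  -1.59500799]
```

View pics/top0.png

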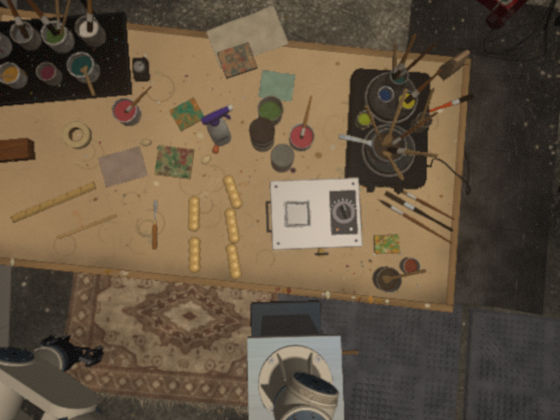

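View pics/side0.png

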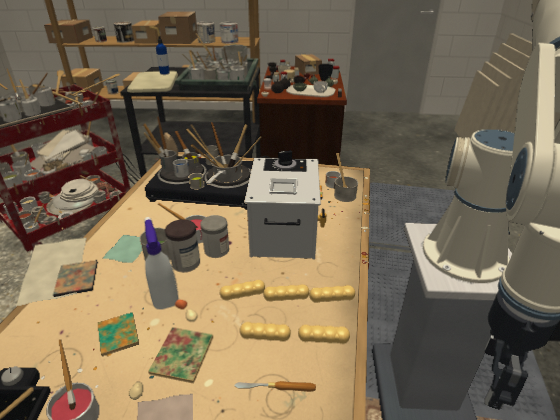

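Top view: five bars at about (194,212), (194,254), (232,191), (231,226) and (233,261). The port is at (297,214) and the knob at (344,211). The side view confirms five bars. Next I'll build the helpers and measure.

```bash
cat > h.py <<'E'
from bench import arm, viewer
import cv2, numpy as np
from scipy.spatial.transform import Rotation as Ro
def snap(n):
    d=viewer.snapshot(n); f=210/np.tan(np.radians(d["vfov"]/2))
    K=np.array([[f,0,d["cx"]],[0,f,d["cy"]],[0,0,1.]]); d["K"]=K
    d["R"]=Ro.from_euler('xyz',d["orientation"]).as_matrix(); d["t"]=np.array(d["xyz"])
    u,v=np.meshgrid(np.arange(560.),np.arange(420.))
    p=cv2.undistortPoints(np.stack([u,v],-1).reshape(-1,1,2),K,np.array(d["dist"])).reshape(420,560,2)
    d["ray"]=np.concatenate([p,np.ones((420,560,1))],-1)@d["R"].T
    d["W"]=d["t"]+d["ray"]*d["range_z"][...,None]
    return d
def ray(d,u,v):
    p=cv2.undistortPoints(np.array([[[u,v]]],float),d["K"],np.array(d["dist"])).reshape(2)
    return d["R"]@np.array([p[0],p[1],1])
def proj(d,P):
    P=np.atleast_2d(np.array(P,float)); rv,_=cv2.Rodrigues(d["R"].T)
    return cv2.projectPoints(P,rv,-d["R"].T@d["t"],d["K"],np.array(d["dist"]))[0].reshape(-1,2)
def onz(d,u,v,z):
    r=ray(d,u,v); return d["t"]+r*(z-d["t"][2])/r[2]
def tri(d1,p1,d2,p2):
    a=ray(d1,*p1);b=ray(d2,*p2);a/=np.linalg.norm(a);b/=np.linalg.norm(b)
    s=np.linalg.lstsq(np.stack([a,-b],1),d2["t"]-d1["t"],rcond=None)[0]
    P=d1["t"]+a*s[0];Q=d2["t"]+b*s[1]; return (P+Q)/2,np.linalg.norm(P-Q)
def waxmask(d):
    hsv=cv2.cvtColor(d["image"],cv2.COLOR_RGB2HSV).astype(int)
    return hsv
def bars(d,z=(0.012,0.045),rmin=30):
    W=d["W"]; im=d["image"].astype(int)
    m=(W[...,2]>z[0])&(W[...,2]<z[1])&(W[...,0]>.2)&(W[...,0]<.75)&(W[...,1]>.12)&(W[...,1]<.7)&(d["range_z"]>0)
    m&=(im[...,0]>130)&(im[...,1]>100)&(im[...,0]-im[...,2]>30)
    n,l,st,c=cv2.connectedComponentsWithStats(m.astype(np.uint8))
    out=[]
    for i in range(1,n):
        if st[i,4]<rmin: continue
        P=W[l==i]; r=cv2.minAreaRect(P[:,:2].astype(np.float32)*1000)
        bx=cv2.boxPoints(r); e=[bx[1]-bx[0],bx[2]-bx[1]]; e=max(e,key=np.linalg.norm)
        a=np.degrees(np.arctan2(e[1],e[0]))%180
        out.append((np.round(r[0],1),np.round(sorted(r[1]),1),round(a,1),st[i,4],np.round(np.percentile(P[:,2],[50,95])*1000,1),np.round(c[i],1)))
    return out
def state():
    s=arm.get_state(); print("clock",round(s["clock"],2),"pos",np.round(np.array(s["position"])*1000,1),"rot",np.round(np.degrees(s["eef_rot"]),1),"F",np.round(s["force"],1),"w",round(s["gripper_width"],3),"q",np.round(s["q"],3)); return s
E
python3 - <<'E'
from h import *
T=snap("top");S=snap("side")
for d in(T,S):
    for b in bars(d): print(*b)
    print()
W=T["W"]
for uv in((297,214),(344,211),(320,190),(280,240),(150,230)): print(uv,W[uv[1],uv[0]])
m=(W[...,2]>.195)&(W[...,2]<.216)&(W[...,0]>.2)&(W[...,0]<.8)&(abs(W[...,1])<.35)
r=cv2.minAreaRect(W[m][:,:2].astype(np.float32)*1000);print(r,np.median(W[m][:,2]))
for n,d,b in(("t",T,(255,170,380,260)),("s",S,(235,140,335,215))):
    cv2.imwrite(f"pics/lid_{n}.png",cv2.resize(d["image"][b[1]:b[3],b[0]:b[2],::-1],None,fx=6,fy=6,interpolation=cv2.INTER_CUBIC))
cv2.imwrite("pics/bars_t.png",cv2.resize(T["image"][165:290,140:255,::-1],None,fx=4.8,fy=4.8,interpolation=cv2.INTER_CUBIC))
E
```

```text
[587.5 199.8] [ 60.4 228.6] 1.0 704 [25.9 31.3] [231.7 208.9]
[572.9 333.4] [ 38.2 117.3] 179.2 368 [25.6 31.5] [193.4 213.6]
[436.6 332.5] [ 35.6 115. ] 179.3 363 [26.1 31.3] [193.9 254. ]
[409.7 200.5] [ 37.1 117.8] 9.7 356 [25.8 31.6] [233.2 260.6]

[647.6 198.8] [ 35.7 119.6] 18.0 417 [26.4 29.9] [241.7 287.5]
[531.9 203. ] [ 36.1 119.5] 8.0 433 [26.4 30. ] [285.8 290.4]
[411.5 200. ] [ 36.4 119. ] 8.0 437 [26.3 29.6] [331.8 291.4]
[576.  333.6] [ 36.4 121.2] 176.9 572 [26.  29.4] [264.4 329.2]
[436.6 332.2] [ 35.7 119.7] 178.4 589 [25.9 29.2] [323.6 331.9]
[714.7 385.5] [23.5 38.9] 110.5 58 [13.1 14.4] [200.6 348.1]
[517.7 465.4] [12.1 77.9] 1.2 132 [15.7 18.3] [286.  383.3]

(297, 214) [ 0.54992432 -0.00711277  0.20876709]
(344, 211) [ 0.55153059 -0.13617926  0.2577385 ]
(320, 190) [ 0.61916652 -0.07691374  0.21137558]
(280, 240) [0.47476972 0.04489722 0.20687515]
(150, 230) [ 0.52245681  0.48796828 -0.00078885]
((554.7763671875, -125.11698913574219), (213.3842010498047, 400.18695068359375), 3.41617488861084) 0.20963704578428
```

View pics/lid_t.png

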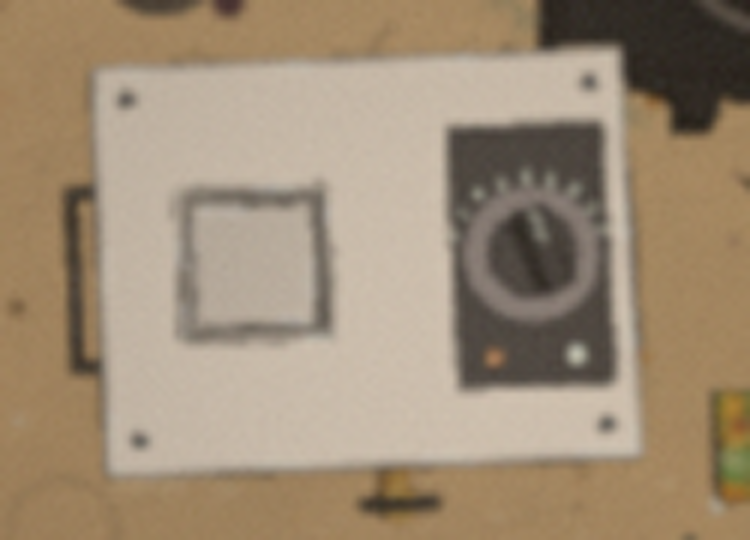

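View pics/lid_s.png

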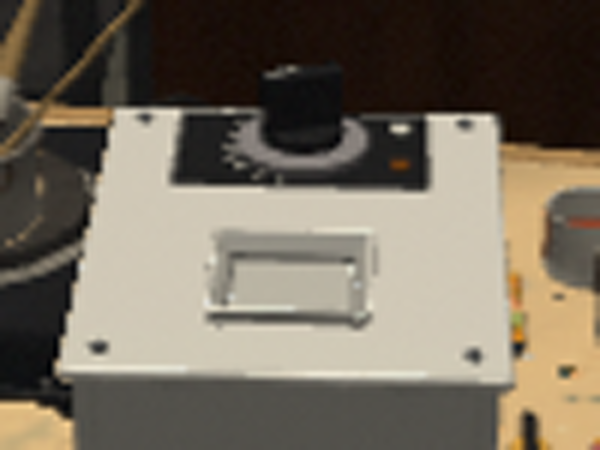

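View pics/bars_t.png

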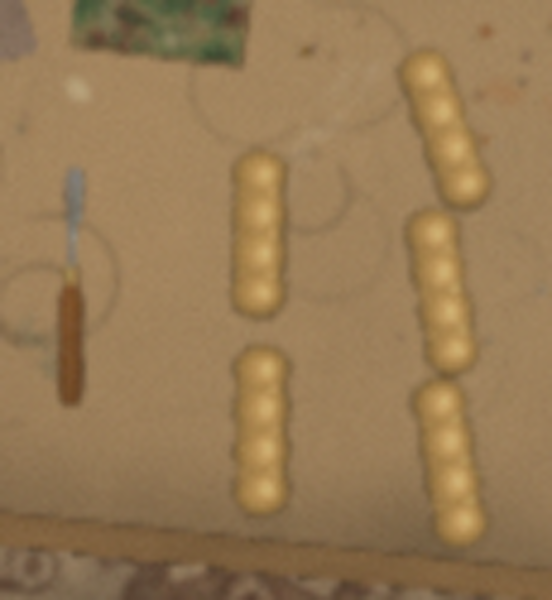

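```bash
python3 - <<'E'
from h import *
T=snap("top");S=snap("side")
for n,d,b in(("t",T,(325,190,365,232)),("s",S,(265,140,315,180))):
    cv2.imwrite(f"pics/knob_{n}.png",cv2.resize(d["image"][b[1]:b[3],b[0]:b[2],::-1],None,fx=14,fy=14,interpolation=cv2.INTER_CUBIC))
for d in(T,S):
    W=d["W"]
    m=(W[...,2]>.24)&(W[...,2]<.27)&(abs(W[...,0]-.55)<.06)&(abs(W[...,1]+.13)<.06)
    P=W[m]; r=cv2.minAreaRect(P[:,:2].astype(np.float32)*1000); print(m.sum(),r,np.percentile(P[:,2],[10,50,90]))
# lid corner triangulation: crop px -> full
lt=[(95,68),(622,47),(640,456),(110,474)]; ls=[(60,372),(108,108),(500,115),(512,383)]
lt=[(255+(a+.5)/6-.5,170+(b+.5)/6-.5) for a,b in lt]
for p in lt: print("lidT",np.round(onz(T,*p,.21)*1000,1))
# port corners centre
for nm,d,o,pp in(("T",T,(255,170),[(190,198),(316,196),(320,328),(188,330)]),("T4holes",T,(255,170),[(126,98),(588,82),(607,424),(140,440)]),("Sholes",S,(235,140),[(98,347),(146,118),(463,124),(474,355)])):
    q=[onz(d,o[0]+(a+.5)/6-.5,o[1]+(b+.5)/6-.5,.22 if nm=="T" else .211)*1000 for a,b in pp]; print(nm,np.round(q,1).tolist(),np.round(np.mean(q,0),1))
a=[tri(T,(255+(a+.5)/6-.5,170+(b+.5)/6-.5),S,(235+(c+.5)/6-.5,140+(e+.5)/6-.5)) for (a,b),(c,e) in zip([(126,98),(588,82),(607,424),(140,440)],[(98,347),(146,118),(463,124),(474,355)])]
print([ (np.round(x[0]*1000,1),round(x[1]*1000,1)) for x in a])
E
```

```text
85 ((551.8143310546875, -139.83978271484375), (40.86346435546875, 14.223658561706543), 20.22312355041504) [0.24912853 0.25563609 0.25841531]
92 ((552.304931640625, -140.46917724609375), (41.18263626098633, 17.83236312866211), 13.496295928955078) [0.24339056 0.25171867 0.25702154]
lidT [649.9  68.8 210. ]
lidT [ 654.2 -191.6  210. ]
lidT [ 452.9 -191.9  210. ]
lidT [450.2  66.3 210. ]
T [[583.3, 24.2, 220.0], [582.8, -37.3, 220.0], [518.4, -37.2, 220.0], [519.0, 26.9, 220.0]] [550.9  -5.8 220. ]
T4holes [[634.5, 53.9, 211.0], [637.0, -173.9, 211.0], [468.8, -176.3, 211.0], [466.4, 51.3, 211.0]] [551.7 -61.2 211. ]
Sholes [[633.8, 49.8, 211.0], [635.5, -177.6, 211.0], [468.7, -180.3, 211.0], [465.5, 46.9, 211.0]] [550.9 -65.3 211. ]
[(array([633.7,  53.9, 213.6]), np.float64(0.9)), (array([ 635.8, -173.4,  213.2]), np.float64(1.7)), (array([ 468.8, -175.7,  213.3]), np.float64(0.1)), (array([466. ,  51.4, 213.8]), np.float64(0.7))]
```

View pics/knob_t.png

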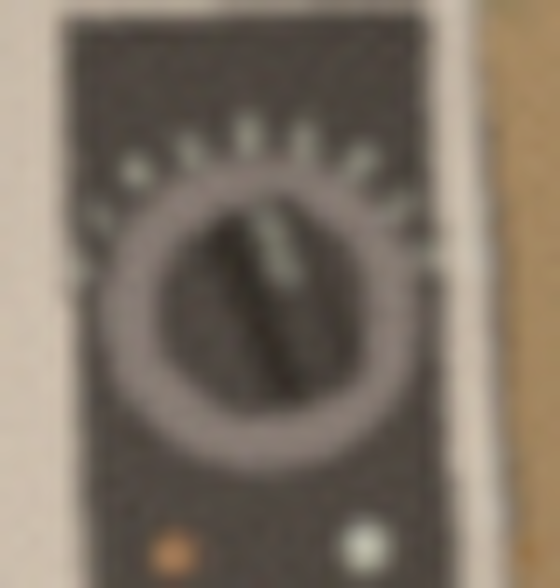

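View pics/knob_s.png

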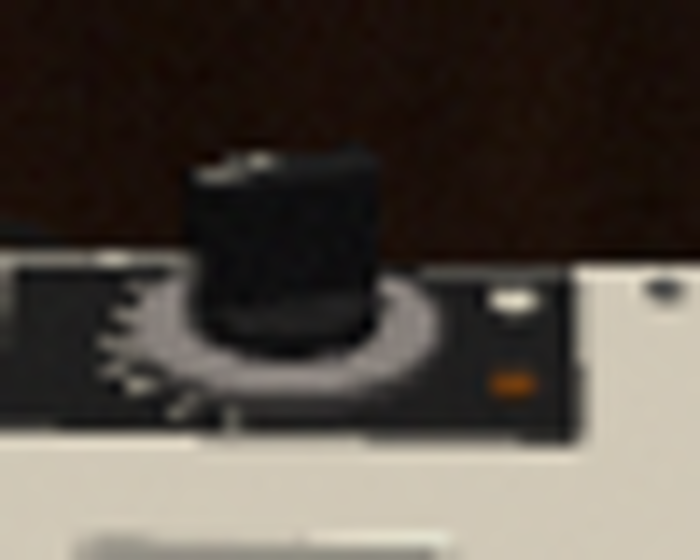

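Port centre is about (551,-7) mm. The melter centre is about (551,-63), yaw about 1°. The knob is at (552,-140), with its pointer at yaw about 20°. The scale spans about ±75° around +x, so off should be at about +75°. I'll go to the knob first.

Call:
{"api": "move_arm", "payload": {
  "plan": [
    [1, 0, -60, 0, -9.6],
    [1, 0, -50, 0, -9.6],
    [1, 24.7, 0, -52.1, 0],
    [1, 24.7, 0, -52.1, 0],
    [1, 24.7, 0, -52.1, 0],
    [1, 24.7, 0, -52.1, 0],
    [1, 24.7, 0, -52.1, 0],
    [1, 24.7, 0, -52.1, 0],
    [1, 24.7, 0, -52.1, 0],
    [1, 24.7, 0, -52.1, 0],
    [1, 24.7, 0, -52.1, 0],
    [1, 24.7, 0, -52.1, 0],
    [1, 24.7, 0, -52.1, 0],
    [1, 24.7, 0, -52.1, 0],
    [1, 24.7, 0, -52.1, 0],
    [1, 24.7, 0, -52.1, 0],
    [1, 0, 0, 0, 0]
  ]
}}

```text
clock: 2.42
position: [0.5521, -0.1428, 0.3406]
eef_rot: [-1.571, 0.0, -0.004]
force: [1.0, 0.3, -0.5]
gripper_width: 1.0
```

Call:
{"api": "move_arm", "payload": {
  "plan": [
    [1, 0, 0, 0, 10.7],
    [1, 0, 0, 0, 10.7],
    [1, 0, 0, 0, 10.7],
    [1, 0, 0, 0, 10.7],
    [1, 0, 0, 0, 10.7],
    [1, 0, 0, 0, 10.7],
    [1, 0, 0, 0, 10.7],
    [1, 0, 0, 0, 10.7],
    [1, 0, 0, 0, 10.7],
    [1, 0, 0, 0, 10.7],
    [1, 0, 0, 0, 10.7],
    [1, 0, 0, 0, 10.7],
    [1, 0, 0, 0, 10.7],
    [1, 0, 0, 0, 10.7],
    [1, 0, 0, 0, 10.2],
    [1, 0, 0, 0, 0],
    [1, 0, 0, 0, 0]
  ]
}}

```text
clock: 4.55
position: [0.5511, -0.139, 0.3413]
eef_rot: [-1.571, 0.0, -2.789]
force: [0.4, -1.0, 0.9]
gripper_width: 1.003
```

```bash
python3 - <<'E'
from h import *
state()
E
```

```text
clock 4.55 pos [ 551.1 -139.   341.3] rot [ -90.     0.  -159.8] F [ 0.4 -1.   0.9] w 1.003 q [-0.25   0.177  1.622  0.     1.342  0.968]
```

Call:
{"api": "move_arm", "payload": {
  "plan": [
    [0, 0, 40, 0, 0],
    [0, 0, 40, 0, 0],
    [0, 0, 20, 0, 0],
    [0, 0, 10, 0, 0],
    [0, 0, 0, 0, 0],
    [-1, 0, 0, 0, 0],
    [-1, 0, 0, 0, 0],
    [-1, 0, 0, 0, 0],
    [-1, 0, 0, 0, 0],
    [-1, 0, 0, 0, 0]
  ]
}}

```text
clock: 5.8
position: [0.553, -0.1428, 0.233]
eef_rot: [-1.564, 0.002, -2.793]
force: [3.4, -15.1, -0.6]
gripper_width: 0.148
```

```bash
python3 - <<'E'
from h import *
s=state();print(s["ft_torque"])
for n,b in(("top",(280,170,400,260)),("side",(235,120,335,195))):
    d=snap(n); cv2.imwrite(f"pics/g1_{n}.png",cv2.resize(d["image"][b[1]:b[3],b[0]:b[2],::-1],None,fx=6,fy=6,interpolation=cv2.INTER_CUBIC))
E
```

```text
clock 5.8 pos [ 553.  -142.8  233. ] rot [-8.96e+01  1.00e-01 -1.60e+02] F [  3.4 -15.1  -0.6] w 0.148 q [-0.253  0.265  1.753 -0.005  1.117  0.971]
[-2.18966282 -0.44031438  0.00713468]
```

View pics/g1_side.png

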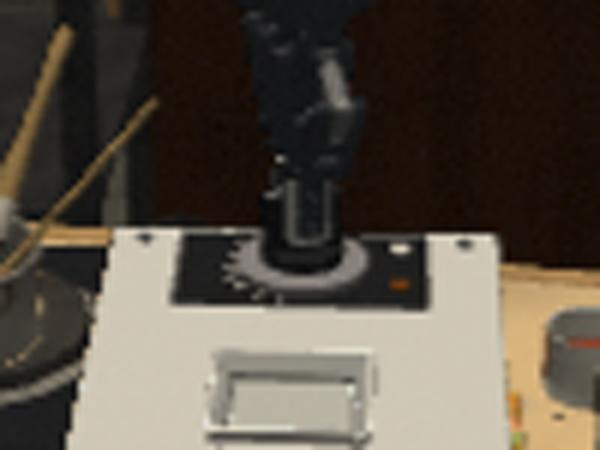

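Call:
{"api": "move_arm", "payload": {
  "plan": [
    [-1, 0, 0, 3.5, 0],
    [-1, 0, 0, 0, -8],
    [-1, 0, 0, 0, -8],
    [-1, 0, 0, 0, -8],
    [-1, 0, 0, 0, -8],
    [-1, 0, 0, 0, -8],
    [-1, 0, 0, 0, -6],
    [-1, 0, 0, 0, -4],
    [-1, 0, 0, 0, 0],
    [-1, 0, 0, 0, 0]
  ]
}}

```text
clock: 7.15
position: [0.5526, -0.1429, 0.2329]
eef_rot: [-1.57, 0.0, -1.92]
force: [-3.1, -0.2, 7.3]
gripper_width: 0.152
```

```bash
python3 - <<'E'
from h import *
s=state();print(s["ft_torque"])
E
```

```text
clock 7.15 pos [ 552.6 -142.9  232.9] rot [ -89.9    0.  -110. ] F [-3.1 -0.2  7.3] w 0.152 q [-0.256  0.267  1.75  -0.     1.123  0.094]
[ 0.10500497  0.8274039  -0.02183769]
```

Call:
{"api": "move_arm", "payload": {
  "plan": [
    [-1, 0, 0, 0, -4],
    [-1, 0, 0, 0, -2],
    [-1, 0, 0, 0, 0],
    [-1, 0, 0, 0, 0]
  ]
}}

```text
clock: 7.65
position: [0.5527, -0.143, 0.2329]
eef_rot: [-1.57, 0.0, -1.817]
force: [-3.5, 0.4, 6.2]
gripper_width: 0.153
```

```bash
python3 - <<'E'
from h import *
s=state();print(s["ft_torque"])
E
```

```text
clock 7.65 pos [ 552.7 -143.   232.9] rot [ -89.9    0.  -104.1] F [-3.5  0.4  6.2] w 0.153 q [-0.256  0.267  1.751  0.     1.123 -0.01 ]
[ 0.00260279  0.6988696  -0.60482264]
```

Call:
{"api": "move_arm", "payload": {
  "plan": [
    [-1, 0, 0, 0, -3],
    [-1, 0, 0, 0, -3],
    [-1, 0, 0, 0, 0],
    [-1, 0, 0, 0, 0]
  ]
}}

```text
clock: 8.15
position: [0.5527, -0.143, 0.233]
eef_rot: [-1.569, 0.001, -1.716]
force: [-2.8, 0.4, 7.9]
gripper_width: 0.15
```

```bash
python3 - <<'E'
from h import *
s=state();print(s["ft_torque"])
E
```

```text
clock 8.15 pos [ 552.7 -143.   233. ] rot [-89.9   0.1 -98.3] F [-2.8  0.4  7.9] w 0.15 q [-2.560e-01  2.670e-01  1.750e+00  1.000e-03  1.123e+00 -1.120e-01]
[-0.11481977  0.67543216 -2.96697097]
```

At the stop: torque is -3 N m at yaw -98, from about -105 where it began. I'll unwind partly (still pressed against the stop), release and rise.

Call:
{"api": "move_arm", "payload": {
  "plan": [
    [-1, 0, 0, 0, 4],
    [-1, 0, 0, 0, 0],
    [0, 0, 0, 0, 0],
    [0, 0, 0, 0, 0],
    [0, 0, 0, 0, 0],
    [0, 0, -30, 0, 0],
    [0, 0, -50, 0, 0],
    [0, 0, -50, 0, 0],
    [0, -60, 0, 0, 0],
    [0, -60, 0, 0, 0],
    [0, -60, 0, 0, 0],
    [0, -60, 0, 0, 0],
    [0, 0, 0, 0, 0]
  ]
}}

```text
clock: 9.78
position: [0.6028, 0.0959, 0.3608]
eef_rot: [-1.571, 0.001, -1.776]
force: [0.2, -0.6, -0.0]
gripper_width: 0.5
```

```bash
python3 - <<'E'
from h import *
state()
T=snap("top")
b=(280,170,400,260)
cv2.imwrite(f"pics/off_top.png",cv2.resize(T["image"][b[1]:b[3],b[0]:b[2],::-1],None,fx=6,fy=6,interpolation=cv2.INTER_CUBIC))
S=snap("side"); b=(235,120,335,195)
cv2.imwrite(f"pics/off_side.png",cv2.resize(S["image"][b[1]:b[3],b[0]:b[2],::-1],None,fx=6,fy=6,interpolation=cv2.INTER_CUBIC))
for d in(T,S):
    for x in bars(d): print(*x)
E
```

```text
clock 9.78 pos [602.8  95.9 360.8] rot [ -90.     0.  -101.8] F [ 0.2 -0.6 -0. ] w 0.5 q [1.550e-01 2.370e-01 1.506e+00 1.000e-03 1.398e+00 3.600e-01]
[619.4 178. ] [13.5 52. ] 8.2 55 [24.5 29.4] [238.4 199.6]
[573.3 333.6] [ 37.9 117.6] 179.1 354 [26.1 31.4] [193.3 213.6]
[436.7 332.8] [ 35. 115.] 179.5 354 [26.3 31.3] [193.9 253.8]
[409.5 213.9] [ 13.2 109.8] 8.4 84 [26.1 30.5] [229.6 260.7]
[648.  198.2] [ 35.8 119.1] 17.7 419 [26.4 29.8] [241.7 287.5]
[531.7 202.8] [ 35.6 119.5] 8.0 430 [26.3 29.6] [285.9 290.4]
[411.  199.4] [ 37.5 118.9] 9.5 437 [26.3 29.7] [331.9 291.4]
[575.9 332.7] [ 37.1 121.6] 178.3 577 [26.  29.2] [264.2 329.3]
[436.5 331.9] [ 36. 120.] 179.7 585 [25.8 29.3] [323.5 331.9]
[722.3 367.9] [23.8 45. ] 77.1 62 [13.2 14.6] [199.9 341. ]
[722.8 398.7] [21.1 32.1] 174.0 38 [12.7 14.7] [197.5 351.5]
[730.3 448.6] [14. 29.] 116.8 31 [12.7 13.8] [188.2 372.9]
[518.7 466.3] [11.6 75.9] 1.5 130 [15.9 18.6] [286.1 383.4]
```

View pics/off_top.png

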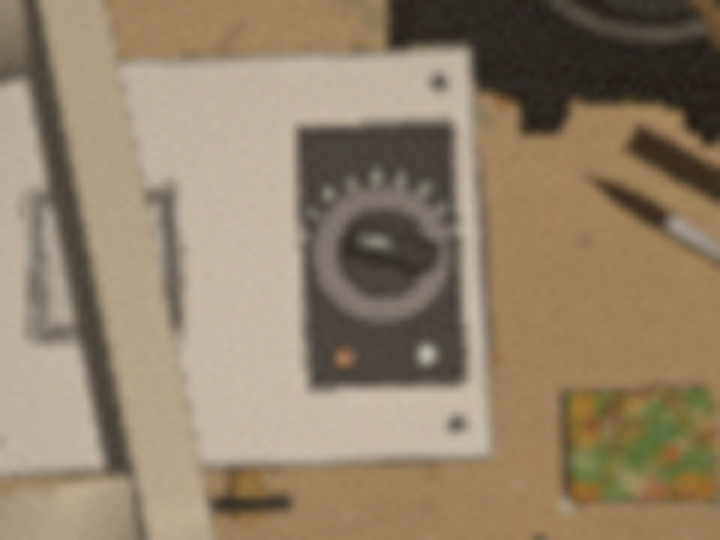

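View pics/off_side.png

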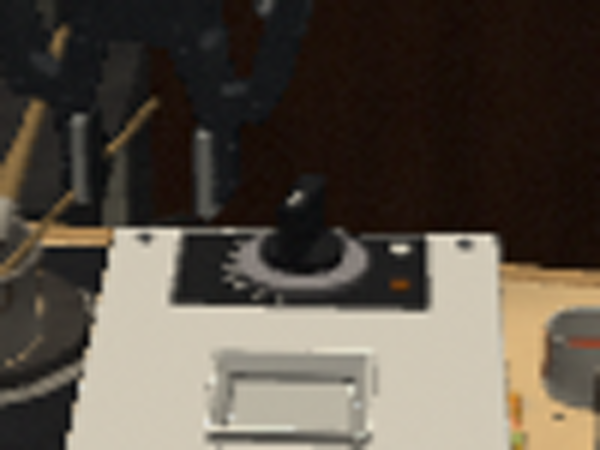

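The knob pointer is now at image left, about +77°, so it is off. In the crop it lies at (375,242) beside the knob centre at (382,255). The first bar is the far-right one, centred at (648,198.5) with yaw 18°. I'll grip its far end at about (689,212), clear of its neighbour.

Call:
{"api": "move_arm", "payload": {
  "plan": [
    [1, 0, 0, 0, 10],
    [1, 0, 0, 0, 10],
    [1, 0, 0, 0, 10],
    [1, 0, 0, 0, 10],
    [1, 0, 0, 0, 10],
    [1, 0, 0, 0, 10.3],
    [1, -39, 30, -28, 0],
    [1, -39, 40, -28, 0],
    [1, -40, 50, -28, 0],
    [1, 0, 60, 0, 0],
    [1, 0, 60, 0, 0],
    [1, 0, 40, 0, 0],
    [1, 0, 0, 0, 0],
    [1, 0, 0, 0, 0]
  ]
}}

```text
clock: 11.62
position: [0.6877, 0.2029, 0.0885]
eef_rot: [-1.571, 0.002, -2.834]
force: [0.3, -0.3, 0.6]
gripper_width: 1.001
```

```bash
python3 - <<'E'
from h import *
state()
S=snap("side"); b=(190,230,330,330)
cv2.imwrite(f"pics/a1_side.png",cv2.resize(S["image"][b[1]:b[3],b[0]:b[2],::-1],None,fx=5,fy=5,interpolation=cv2.INTER_CUBIC))
E
```

```text
clock 11.62 pos [687.7 202.9  88.5] rot [-9.000e+01  1.000e-01 -1.624e+02] F [ 0.3 -0.3  0.6] w 1.001 q [ 0.285  0.632  1.521 -0.     0.986  1.549]
```

View pics/a1_side.png

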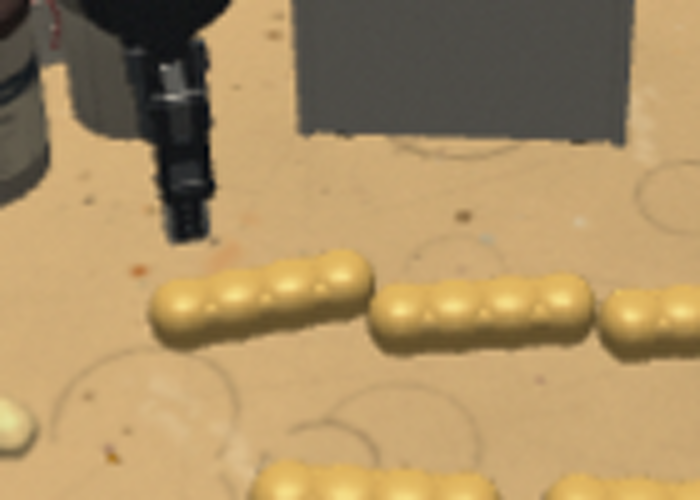

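Call:
{"api": "move_arm", "payload": {
  "plan": [
    [1, -4.4, 0, -8.1, 0],
    [1, 0, 40, 0, 0],
    [1, 0, 30, 0, 0],
    [1, 0, 16, 0, 0],
    [1, 0, 0, 0, 0]
  ]
}}

```text
clock: 12.3
position: [0.6879, 0.213, 0.0004]
eef_rot: [-1.571, -0.001, -2.833]
force: [0.0, -0.1, 0.4]
gripper_width: 1.002
```

```bash
python3 - <<'E'
from h import *
state()
S=snap("side"); b=(190,230,330,330)
cv2.imwrite(f"pics/a2_side.png",cv2.resize(S["image"][b[1]:b[3],b[0]:b[2],::-1],None,fx=5,fy=5,interpolation=cv2.INTER_CUBIC))
E
```

```text
clock 12.3 pos [6.879e+02 2.130e+02 4.000e-01] rot [ -90.    -0.  -162.3] F [ 0.  -0.1  0.4] w 1.002 q [0.298 0.746 1.54  0.    0.856 1.56 ]
```

View pics/a2_side.png

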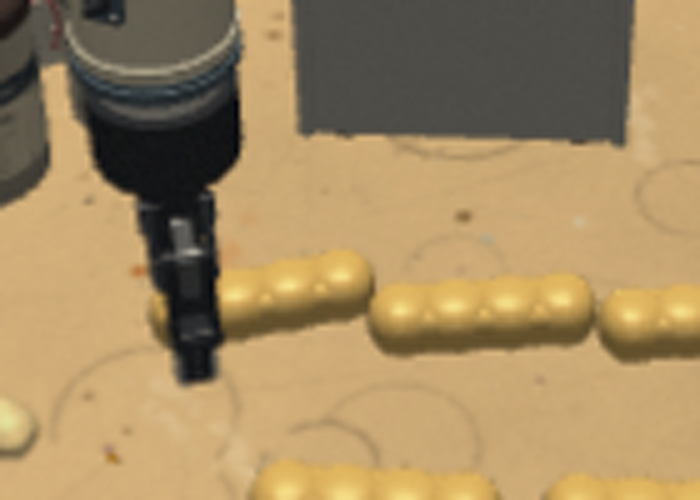

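Call:
{"api": "move_arm", "payload": {
  "plan": [
    [-1, 0, 0, 0, 0],
    [-1, 0, 0, 0, 0],
    [-1, 0, 0, 0, 0],
    [-1, 0, 0, 0, 0],
    [-1, 0, 0, 0, 0],
    [-1, 0, 0, 0, 0]
  ]
}}

```text
clock: 13.1
position: [0.6886, 0.2128, 0.0019]
eef_rot: [-1.571, 0.001, -2.833]
force: [-2.7, -0.4, 6.5]
gripper_width: 0.428
```

```bash
python3 - <<'E'
from h import *
state()
S=snap("side"); b=(190,230,330,330)
cv2.imwrite(f"pics/a3_side.png",cv2.resize(S["image"][b[1]:b[3],b[0]:b[2],::-1],None,fx=5,fy=5,interpolation=cv2.INTER_CUBIC))
E
```

```text
clock 13.1 pos [688.6 212.8   1.9] rot [-9.000e+01  1.000e-01 -1.623e+02] F [-2.7 -0.4  6.5] w 0.428 q [ 0.298  0.744  1.54  -0.     0.857  1.56 ]
```

View pics/a3_side.png

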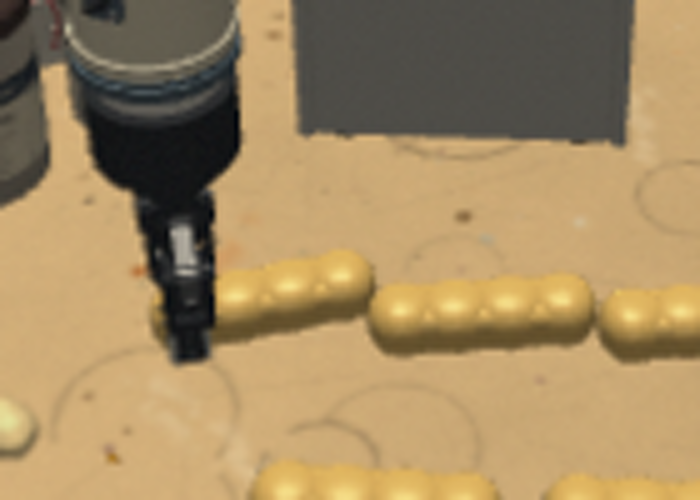

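Call:
{"api": "move_arm", "payload": {
  "plan": [
    [-1, 0, -10, 0, 0],
    [-1, 0, -30, 0, 0],
    [-1, 0, -40, 0, 0],
    [-1, 0, -30, 0, 0],
    [-1, 0, 0, 0, 0],
    [-0.2, 0, 0, 0, 0],
    [-0.2, 0, 0, 0, 0],
    [-0.2, 0, 0, 0, 0]
  ]
}}

```text
clock: 14.15
position: [0.6874, 0.2125, 0.1093]
eef_rot: [-1.571, -0.002, -2.833]
force: [-0.1, -0.1, -1.4]
gripper_width: 0.429
```

```bash
cat >> h.py <<'E'
def crop(n,name,b,f=5,d=None):
    d=d or snap(n)
    cv2.imwrite(f"pics/{name}.png",cv2.resize(d["image"][b[1]:b[3],b[0]:b[2],::-1],None,fx=f,fy=f,interpolation=cv2.INTER_CUBIC)); return d
E
python3 - <<'E'
from h import *
state()
crop("side","a4_side",(170,210,330,330))
E
```

```text
clock 14.15 pos [687.4 212.5 109.3] rot [-9.000e+01 -1.000e-01 -1.623e+02] F [-0.1 -0.1 -1.4] w 0.429 q [0.298 0.615 1.501 0.    1.028 1.56 ]
```

View pics/a4_side.png

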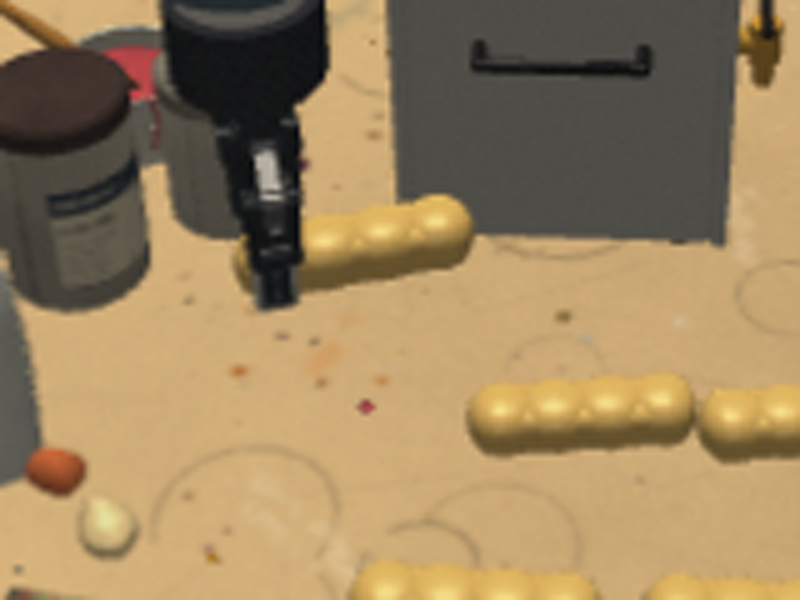

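Held firm and level. Now I'll loosen it in small steps.

Call:
{"api": "move_arm", "payload": {
  "plan": [
    [-0.16, 0, 0, 0, 0],
    [-0.16, 0, 0, 0, 0],
    [-0.14, 0, 0, 0, 0],
    [-0.14, 0, 0, 0, 0],
    [-0.14, 0, 0, 0, 0]
  ]
}}

```text
clock: 14.82
position: [0.6881, 0.2127, 0.1106]
eef_rot: [-1.571, 0.0, -2.833]
force: [0.0, -0.2, -0.9]
gripper_width: 0.434
```

```bash
python3 - <<'E'
from h import *
state()
crop("side","a5_side",(170,210,330,330),4)
E
```

```text
clock 14.82 pos [688.1 212.7 110.6] rot [ -90.     0.  -162.3] F [ 0.  -0.2 -0.9] w 0.434 q [ 0.298  0.613  1.5   -0.     1.028  1.56 ]
```

View pics/a5_side.png

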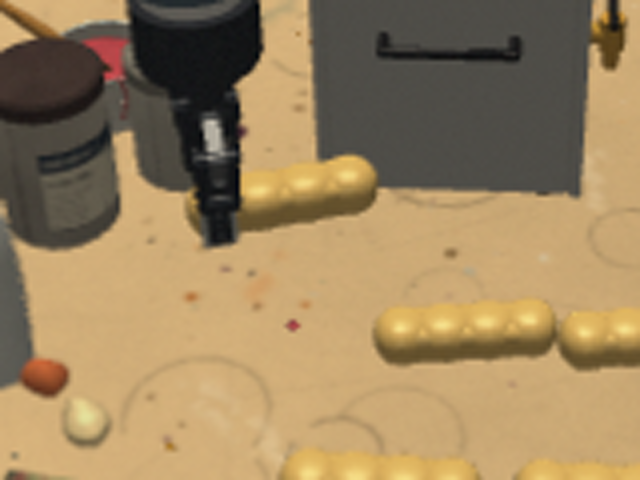

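Call:
{"api": "move_arm", "payload": {
  "plan": [
    [-0.13, 0, 0, 0, 0],
    [-0.13, 0, 0, 0, 0],
    [-0.12, 0, 0, 0, 0],
    [-0.12, 0, 0, 0, 0],
    [-0.12, 0, 0, 0, 0]
  ]
}}

```text
clock: 15.5
position: [0.6881, 0.2127, 0.1106]
eef_rot: [-1.571, -0.0, -2.833]
force: [-0.4, 0.0, -1.2]
gripper_width: 0.442
```

```bash
python3 - <<'E'
from h import *
state()
crop("side","a6_side",(170,210,330,330),4)
E
```

```text
clock 15.5 pos [688.1 212.7 110.6] rot [ -90.    -0.  -162.3] F [-0.4  0.  -1.2] w 0.442 q [ 0.298  0.613  1.5   -0.     1.028  1.56 ]
```

View pics/a6_side.png

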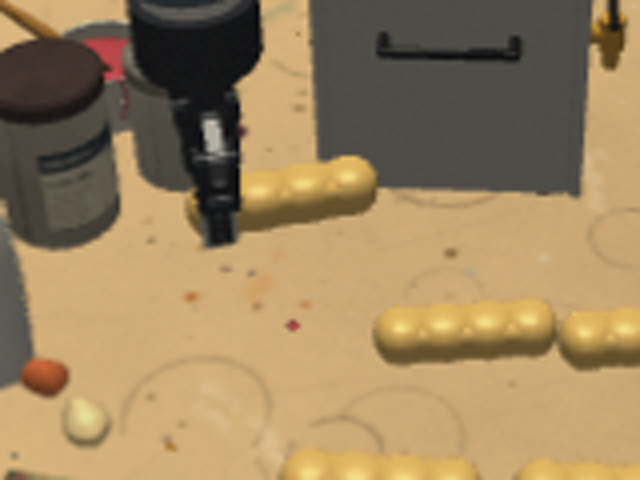

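Call:
{"api": "move_arm", "payload": {
  "plan": [
    [-0.11, 0, 0, 0, 0],
    [-0.1, 0, 0, 0, 0],
    [-0.1, 0, 0, 0, 0],
    [-0.1, 0, 0, 0, 0]
  ]
}}

```text
clock: 16.05
position: [0.688, 0.2127, 0.1105]
eef_rot: [-1.571, -0.0, -2.833]
force: [0.2, -0.2, -1.5]
gripper_width: 0.449
```

```bash
python3 - <<'E'
from h import *
state()
crop("side","a7_side",(170,210,330,330),4)
E
```

```text
clock 16.05 pos [688.  212.7 110.5] rot [ -90.    -0.  -162.3] F [ 0.2 -0.2 -1.5] w 0.449 q [0.298 0.613 1.5   0.    1.028 1.56 ]
```

View pics/a7_side.png

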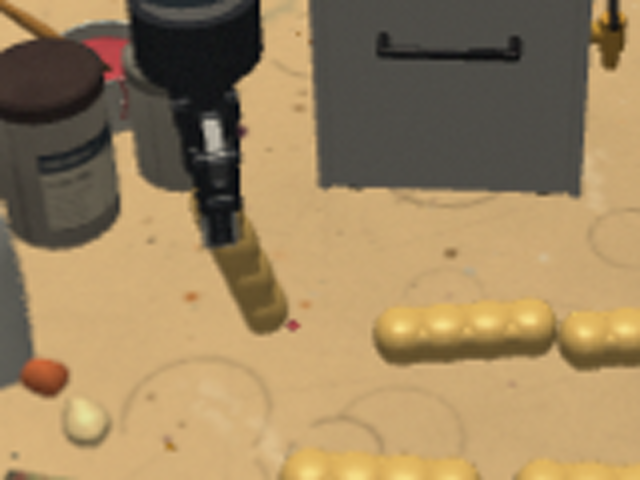

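It swung down at opening -0.10. I'll let it settle, grip again and look.

Call:
{"api": "move_arm", "payload": {
  "plan": [
    [-0.1, 0, 0, 0, 0],
    [-0.1, 0, 0, 0, 0],
    [-0.1, 0, 0, 0, 0],
    [-0.1, 0, 0, 0, 0],
    [-1, 0, 0, 0, 0],
    [-1, 0, 0, 0, 0],
    [-1, 0, 0, 0, 0],
    [-1, 0, -40, 0, 0],
    [-1, 0, 0, 0, 0]
  ]
}}

```text
clock: 17.23
position: [0.6902, 0.2133, 0.154]
eef_rot: [-1.571, 0.006, -2.833]
force: [0.6, 0.4, -0.6]
gripper_width: 0.424
```

```bash
python3 - <<'E'
from h import *
state()
crop("side","a8_side",(170,190,330,310),4)
E
```

```text
clock 17.23 pos [690.2 213.3 154. ] rot [ -90.     0.3 -162.3] F [ 0.6  0.4 -0.6] w 0.424 q [0.298 0.569 1.471 0.    1.095 1.56 ]
```

View pics/a8_side.png

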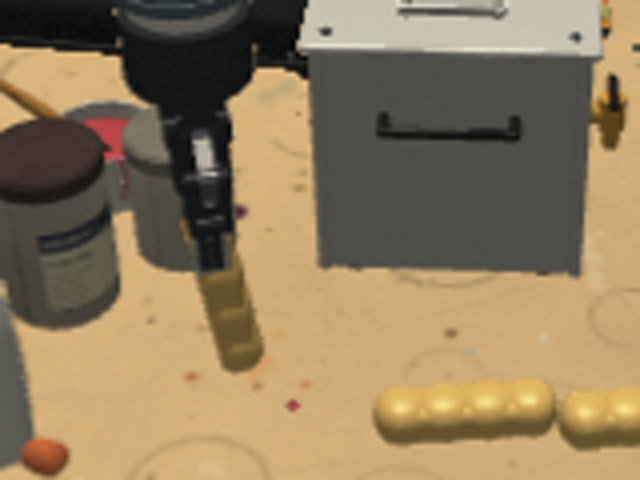

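Call:
{"api": "move_arm", "payload": {
  "plan": [
    [-1, 0, -40, 0, 8.4],
    [-1, 0, -50, 0, 8.3],
    [-1, 0, -50, 0, 0],
    [-1, 0, -50, 0, 0],
    [-1, 0, 0, 0, 0],
    [-1, 24, 0, 36.6, 0],
    [-1, 24, 0, 36.6, 0],
    [-1, 24, 0, 36.6, 0],
    [-1, 24, 0, 36.6, 0],
    [-1, 24, 0, 36.6, 0],
    [-1, 22.9, 0, 36.6, 0],
    [-1, 0, 0, 0, 0],
    [-1, 0, 0, 0, 0]
  ]
}}

```text
clock: 18.9
position: [0.5488, -0.009, 0.3395]
eef_rot: [-1.571, -0.001, -3.125]
force: [-0.5, 0.0, 0.1]
gripper_width: 0.428
```

```bash
cat >> h.py <<'E'
def hang(d,s=None):
    s=s or arm.get_state(); p=np.array(s["position"]); W=d["W"]; im=d["image"].astype(int)
    m=(abs(W[...,0]-p[0])<.08)&(abs(W[...,1]-p[1])<.07)&(W[...,2]<p[2]+.03)&(W[...,2]>p[2]-.15)&(d["range_z"]>0)
    m&=(im[...,0]-im[...,2]>35)&(im[...,0]>70)
    n,l,st,c=cv2.connectedComponentsWithStats(m.astype(np.uint8)); 
    i=1+np.argmax(st[1:,4]); P=W[l==i]-p; print("n",st[i,4],c[i])
    for z0 in np.arange(-.11,.03,.014):
        q=P[(P[:,2]>=z0)&(P[:,2]<z0+.014)]
        if len(q)>3: print(round((z0+.007)*1000),"x %.0f..%.0f y max %.0f"%(*np.percentile(q[:,0],[3,97])*1000,np.percentile(q[:,1],95)*1000),len(q))
E
python3 - <<'E'
from h import *
state()
S=crop("side","a9_side",(215,60,365,180)); hang(S)
crop("top","a9_top",(240,150,380,260))
E
```

```text
clock 18.9 pos [548.8  -9.  339.5] rot [-9.000e+01 -1.000e-01 -1.791e+02] F [-0.5  0.   0.1] w 0.428 q [-0.019  0.146  1.663  0.     1.333  1.535]
n 336 [287.82738095 161.25297619]
-89 x -26..-8 y max 22 8
-75 x -29..-2 y max 25 48
-61 x -27..-2 y max 23 53
-47 x -25..1 y max 23 54
-33 x -23..2 y max 21 52
-19 x -20..5 y max 22 50
-5 x -19..6 y max 20 49
9 x -17..-14 y max 13 8
23 x -16..-12 y max 24 11
```

View pics/a9_side.png

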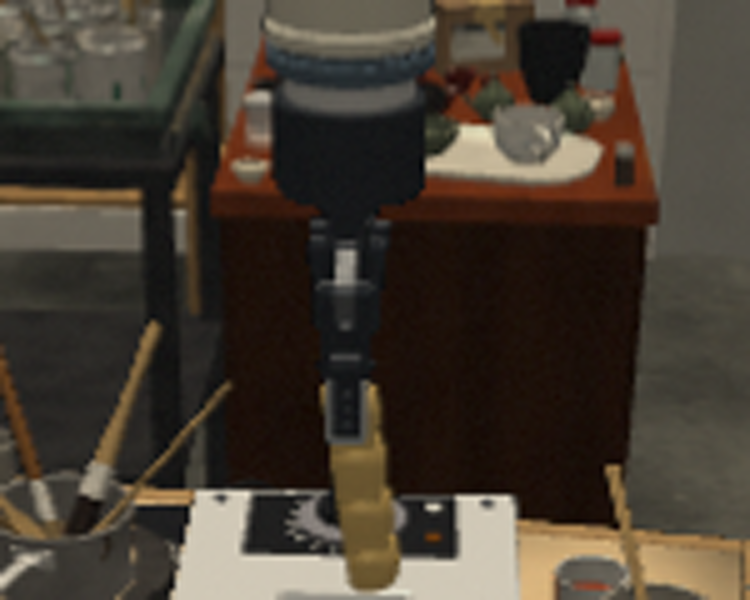

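The bar hangs with about 7° lean toward -x: its centre is -6 mm at TCP height and -17 mm at the tip. I'll offset the TCP by +12 mm in x and feed it in.

Call:
{"api": "move_arm", "payload": {
  "plan": [
    [-1, -14, 0, 2.2, 0],
    [-1, 0, 0, 0, 0],
    [-1, 0, 30, 0, 0],
    [-1, 0, 20, 0, 0],
    [-1, 0, 20, 0, 0],
    [-1, 0, 0, 0, 0]
  ]
}}

```text
clock: 19.75
position: [0.5622, -0.0112, 0.2691]
eef_rot: [-1.571, -0.003, -3.124]
force: [0.3, -1.2, -0.4]
gripper_width: 0.425
```

```bash
python3 - <<'E'
from h import *
state()
S=crop("side","b1_side",(215,80,365,200))
T=crop("top","b1_top",(240,150,380,260))
E
```

```text
clock 19.75 pos [562.2 -11.2 269.1] rot [ -90.    -0.2 -179. ] F [ 0.3 -1.2 -0.4] w 0.425 q [-0.022  0.222  1.725 -0.     1.197  1.531]
```

View pics/b1_side.png

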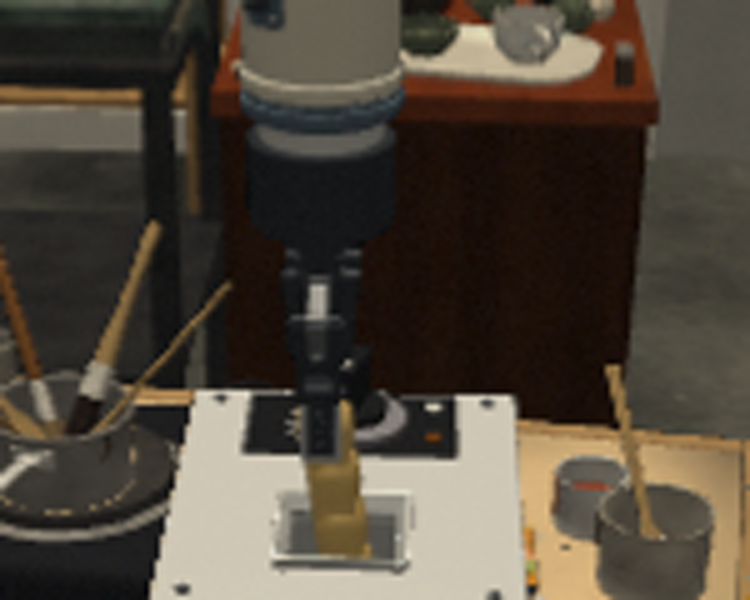

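Call:
{"api": "move_arm", "payload": {
  "plan": [
    [-1, 0, 20, 0, 0],
    [-1, 0, 15, 0, 0],
    [-1, 0, 9, 0, 0],
    [-1, 0, 0, 0, 0],
    [0.3, 0, 0, 0, 0],
    [0.3, 0, 0, 0, 0],
    [0.3, 0, 0, 0, 0],
    [0.3, 0, 0, 0, 0]
  ]
}}

```text
clock: 20.85
position: [0.563, -0.0112, 0.2268]
eef_rot: [-1.571, 0.0, -3.125]
force: [-0.2, -0.6, 0.1]
gripper_width: 0.648
```

```bash
python3 - <<'E'
from h import *
state()
S=crop("side","b2_side",(215,80,365,200))
E
```

```text
clock 20.85 pos [563.  -11.2 226.8] rot [ -90.    0. -179.] F [-0.2 -0.6  0.1] w 0.648 q [-0.023  0.262  1.773  0.     1.107  1.531]
```

View pics/b2_side.png

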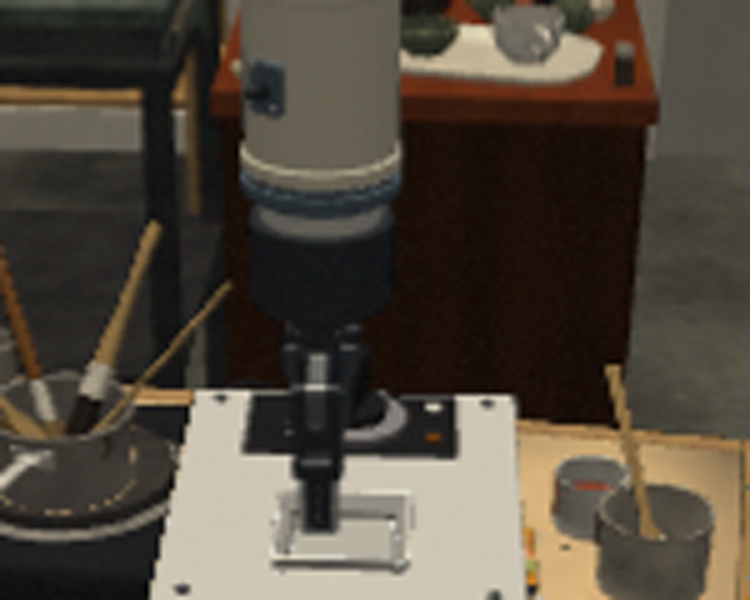

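Bar 1 is in: the flap looks shut and light in the port at (345,545) of the crop. Next bar.

Call:
{"api": "move_arm", "payload": {
  "plan": [
    [1, 0, -40, 0, 0],
    [1, 0, -50, 0, 0],
    [1, 0, -30, 0, 0],
    [1, 0, 0, 0, 0]
  ]
}}

```text
clock: 21.4
position: [0.5641, -0.0113, 0.3494]
eef_rot: [-1.571, 0.005, -3.125]
force: [1.0, -0.3, -0.0]
gripper_width: 1.0
```

```bash
cat >> h.py <<'E'
def shift(x,y,z,yaw):
    """tool shift to go, after first turning to yaw"""
    s=arm.get_state(); p=np.array(s["position"])*1000; y0=np.degrees(s["eef_rot"][2]); t=(y0-yaw+180)%360-180
    a=np.radians(yaw); d=np.array([x,y,z])-p
    print("turn %.1f  sx %.1f  sy %.1f  sz %.1f"%(t,d[0]*np.cos(a)+d[1]*np.sin(a),-d[2],-d[0]*np.sin(a)+d[1]*np.cos(a)))
def show(b):
    for x in b: print(*x)
def ends(c,yaw):
    v=43.5*np.array([np.cos(np.radians(yaw)),np.sin(np.radians(yaw))]); print("far",np.round(c+v,1),"near",np.round(c-v,1))
E
python3 - <<'E'
from h import *
state()
show(bars(snap("side"),rmin=200))
shift(574.8,208.9,60,-172)
E
```

```text
clock 21.4 pos [564.1 -11.3 349.4] rot [ -90.     0.3 -179. ] F [ 1.  -0.3 -0. ] w 1.0 q [-0.023  0.163  1.623  0.     1.351  1.531]
[532.  202.4] [ 36.  119.5] 9.5 433 [26.3 29.8] [285.7 290.4]
[411.9 199.5] [ 37.2 118.1] 8.3 437 [26.  29.4] [331.9 291.4]
[576.2 333.1] [ 36.9 121.8] 179.0 575 [26.  29.6] [264.2 329.3]
[436.4 331.5] [ 38. 120.] 0.2 589 [25.9 28.9] [323.5 331.9]
turn -7.0  sx -42.1  sy 287.4  sz -216.4
```

Call:
{"api": "move_arm", "payload": {
  "plan": [
    [1, 0, 0, 0, -7],
    [1, -8.4, 0, -43.3, 0],
    [1, -8.4, 0, -43.3, 0],
    [1, -8.4, 10, -43.3, 0],
    [1, -8.4, 20, -43.3, 0],
    [1, -8.5, 30, -43.2, 0],
    [1, 0, 50, 0, 0],
    [1, 0, 50, 0, 0],
    [1, 0, 50, 0, 0],
    [1, 0, 50, 0, 0],
    [1, 0, 27, 0, 0],
    [1, 0, 0, 0, 0],
    [1, 0, 0, 0, 0]
  ]
}}

```text
clock: 23.08
position: [0.5748, 0.209, 0.06]
eef_rot: [-1.571, 0.0, -3.003]
force: [-0.1, 0.1, -0.4]
gripper_width: 1.002
```

```bash
python3 - <<'E'
from h import *
state()
shift(574.8,208.9,1,-171.5)
E
```

```text
clock 23.07 pos [574.8 209.   60. ] rot [ -90.    0. -172.] F [-0.1  0.1 -0.4] w 1.002 q [ 0.346  0.536  1.786 -0.     0.82   1.778]
turn -0.5  sx 0.0  sy 59.0  sz 0.1
```

Call:
{"api": "move_arm", "payload": {
  "plan": [
    [1, 0, 35, 0, -0.5],
    [1, 0, 23.5, 0, 0],
    [1, 0, 0, 0, 0],
    [-1, 0, 0, 0, 0],
    [-1, 0, 0, 0, 0],
    [-1, 0, 0, 0, 0],
    [-1, 0, 0, 0, 0],
    [-1, 0, 0, 0, 0],
    [-1, 0, -15, 0, 0],
    [-1, 0, -45, 0, 0],
    [-1, 0, -45, 0, 0],
    [-1, 0, -15, 0, 0],
    [-1, 0, 0, 0, 0]
  ]
}}

```text
clock: 24.7
position: [0.5751, 0.2091, 0.1222]
eef_rot: [-1.571, 0.002, -2.994]
force: [-0.5, 0.0, -2.1]
gripper_width: 0.429
```

Call:
{"api": "move_arm", "payload": {
  "plan": [
    [-0.12, 0, 0, 0, 0],
    [-0.1, 0, 0, 0, 0],
    [-0.09, 0, 0, 0, 0],
    [-0.09, 0, 0, 0, 0],
    [-0.09, 0, 0, 0, 0],
    [-0.09, 0, 0, 0, 0],
    [-0.09, 0, 0, 0, 0],
    [-0.09, 0, 0, 0, 0]
  ]
}}

```text
clock: 25.7
position: [0.5747, 0.2089, 0.1211]
eef_rot: [-1.571, 0.0, -2.994]
force: [0.1, -0.6, 0.3]
gripper_width: 0.46
```

```bash
python3 - <<'E'
from h import *
state()
S=crop("side","c1_side",(220,200,360,310)); hang(S)
E
```

```text
clock 25.7 pos [574.7 208.9 121.1] rot [ -90.     0.  -171.5] F [ 0.1 -0.6  0.3] w 0.46 q [0.346 0.453 1.754 0.    0.934 1.769]
n 2415 [269.82236025 298.48985507]
-103 x -75..12 y max 22 193
-89 x -77..10 y max 12 339
```

View pics/c1_side.png

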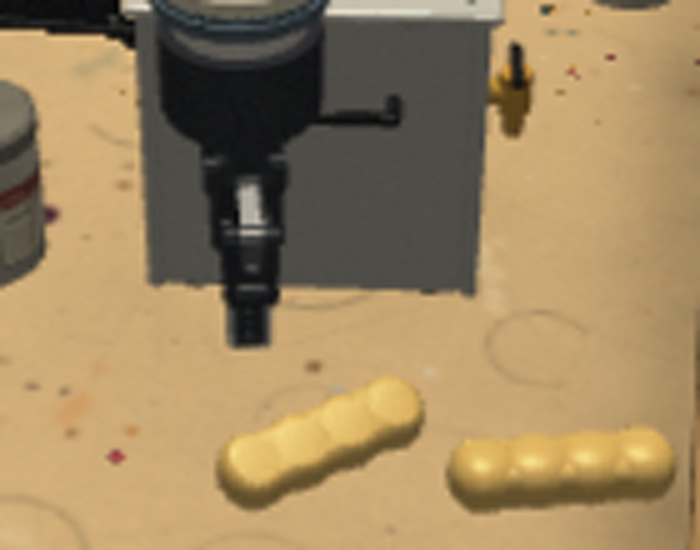

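The bar slipped out: -0.09 is too loose, or the grip slackened. It lies on the bench, and it looks flat side up. I'll measure it again.

```bash
python3 - <<'E'
from h import *
S=snap("side");T=snap("top")
show(bars(S,rmin=200));print();show(bars(T,rmin=100))
crop("side","c2_side",(255,265,315,310),12,S)
E
```

```text
[538.5 190. ] [ 34.2 117.2] 33.8 436 [28.  31.6] [283.  285.9]
[411.4 199.4] [ 37.3 118.9] 10.3 430 [26.2 29.5] [331.9 291.3]
[576.  332.3] [ 35.6 121.7] 179.3 563 [26.2 29.3] [264.4 329.1]
[436.6 332.5] [ 37.4 119.5] 1.5 573 [25.9 29.2] [323.6 331.7]

[534.4 197.3] [24.5 72.2] 17.1 111 [27.6 32.2] [233.8 222.9]
```

View pics/c2_side.png

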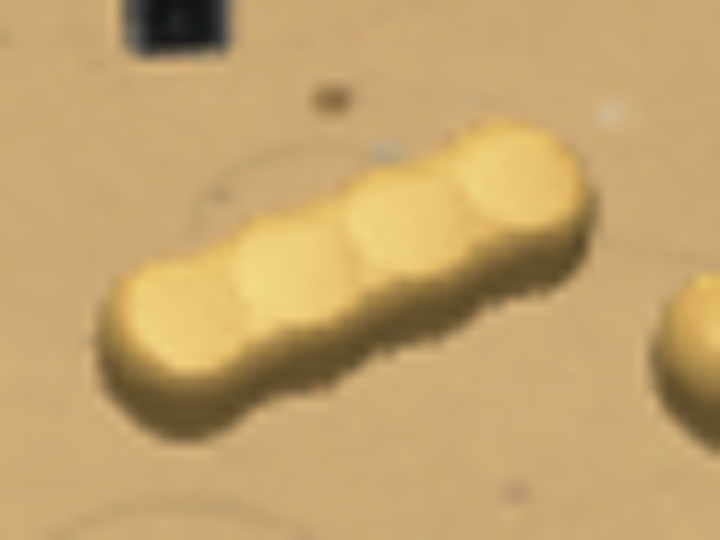

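It is upside down, centred at (538.5,190) with yaw 34°. I'll take its far end again at (574.6,214.3).

Call:
{"api": "move_arm", "payload": {
  "plan": [
    [1, 0, 0, 0, -8.5],
    [1, 0, 0, 0, -8.5],
    [1, 0, 0, 0, -8.5],
    [1, -2.9, 20, -4.5, 0],
    [1, 0, 40, 0, 0],
    [1, 0, 40, 0, 0],
    [1, 0, 20, 0, 0],
    [1, 0, 0, 0, 0],
    [1, 0, 0, 0, 0]
  ]
}}

```text
clock: 26.98
position: [0.5754, 0.2146, 0.002]
eef_rot: [-1.57, 0.001, -2.55]
force: [-0.0, -0.4, 0.1]
gripper_width: 1.0
```

```bash
python3 - <<'E'
from h import *
state()
S=crop("side","c3_side",(220,210,340,310))
E
```

```text
clock 26.98 pos [575.4 214.6   2. ] rot [-9.000e+01  1.000e-01 -1.461e+02] F [-0.  -0.4  0.1] w 1.0 q [0.355 0.624 1.798 0.    0.718 1.333]
```

View pics/c3_side.png

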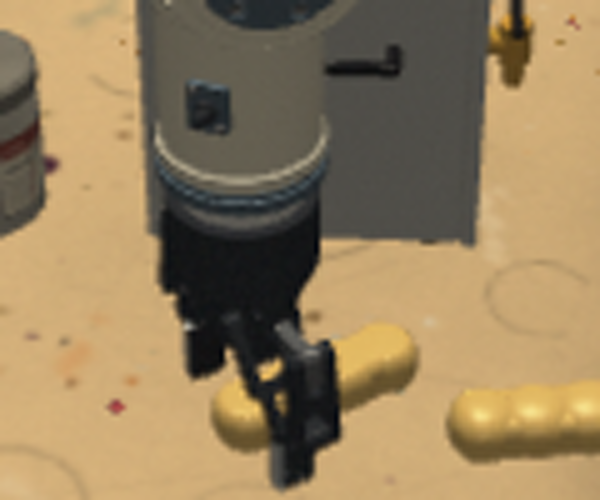

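Call:
{"api": "move_arm", "payload": {
  "plan": [
    [-1, 0, 0, 0, 0],
    [-1, 0, 0, 0, 0],
    [-1, 0, 0, 0, 0],
    [-1, 0, 0, 0, 0],
    [-1, 0, 0, 0, 0],
    [-1, 0, -10, 0, 0],
    [-1, 0, -40, 0, 0],
    [-1, 0, -50, 0, 0],
    [-1, 0, -15, 0, 0],
    [-1, 0, 0, 0, 0]
  ]
}}

```text
clock: 28.28
position: [0.575, 0.2144, 0.1171]
eef_rot: [-1.57, 0.002, -2.549]
force: [0.4, 0.4, -2.2]
gripper_width: 0.428
```

```bash
python3 - <<'E'
from h import *
state()
S=crop("side","c4_side",(220,190,340,290))
E
```

```text
clock 28.27 pos [575.  214.4 117.1] rot [-9.00e+01  1.00e-01 -1.46e+02] F [ 0.4  0.4 -2.2] w 0.428 q [0.354 0.46  1.753 0.    0.926 1.333]
```

View pics/c4_side.png

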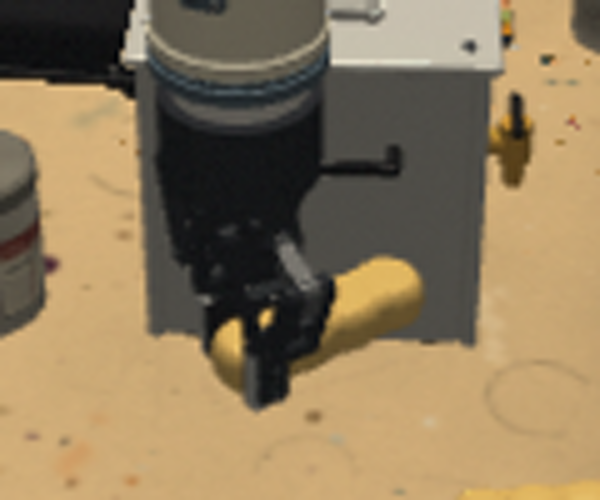

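Call:
{"api": "move_arm", "payload": {
  "plan": [
    [-0.12, 0, 0, 0, 0],
    [-0.1, 0, 0, 0, 0],
    [-0.1, 0, 0, 0, 0],
    [-0.1, 0, 0, 0, 0],
    [-0.1, 0, 0, 0, 0]
  ]
}}

```text
clock: 28.95
position: [0.5745, 0.2142, 0.116]
eef_rot: [-1.571, -0.0, -2.549]
force: [-0.2, 0.1, -1.5]
gripper_width: 0.45
```

```bash
python3 - <<'E'
from h import *
state()
S=crop("side","c5_side",(220,190,340,290))
E
```

```text
clock 28.95 pos [574.5 214.2 116. ] rot [ -90.   -0. -146.] F [-0.2  0.1 -1.5] w 0.45 q [ 0.354  0.462  1.753 -0.     0.926  1.333]
```

View pics/c5_side.png

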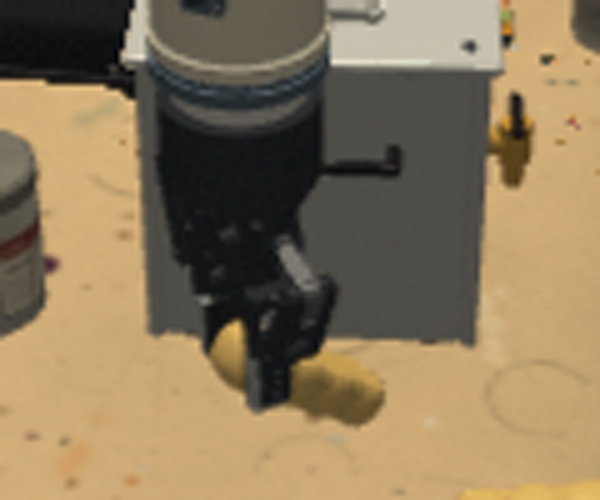

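Swinging. A little more time at the same opening.

Call:
{"api": "move_arm", "payload": {
  "plan": [
    [-0.1, 0, 0, 0, 0],
    [-0.1, 0, 0, 0, 0],
    [-0.1, 0, 0, 0, 0],
    [-0.1, 0, 0, 0, 0],
    [-0.1, 0, 0, 0, 0]
  ]
}}

```text
clock: 29.62
position: [0.5745, 0.2142, 0.1161]
eef_rot: [-1.571, -0.0, -2.549]
force: [-0.6, -0.1, -1.8]
gripper_width: 0.45
```

```bash
python3 - <<'E'
from h import *
state()
S=crop("side","c6_side",(220,190,340,290))
E
```

```text
clock 29.62 pos [574.5 214.2 116.1] rot [ -90.   -0. -146.] F [-0.6 -0.1 -1.8] w 0.45 q [ 0.354  0.462  1.753 -0.     0.926  1.333]
```

View pics/c6_side.png

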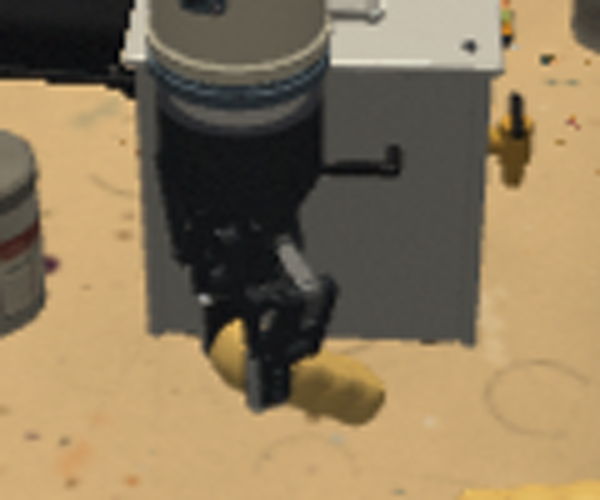

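Call:
{"api": "move_arm", "payload": {
  "plan": [
    [-0.095, 0, 0, 0, 0],
    [-0.095, 0, 0, 0, 0],
    [-0.095, 0, 0, 0, 0],
    [-0.095, 0, 0, 0, 0],
    [-0.2, 0, 0, 0, 0]
  ]
}}

```text
clock: 30.3
position: [0.5745, 0.2142, 0.1161]
eef_rot: [-1.571, -0.0, -2.549]
force: [0.1, 0.4, -0.8]
gripper_width: 0.435
```

```bash
python3 - <<'E'
from h import *
state()
S=crop("side","c7_side",(220,190,340,290))
E
```

```text
clock 30.3 pos [574.5 214.2 116.1] rot [ -90.   -0. -146.] F [ 0.1  0.4 -0.8] w 0.435 q [ 0.354  0.462  1.753 -0.     0.926  1.333]
```

View pics/c7_side.png

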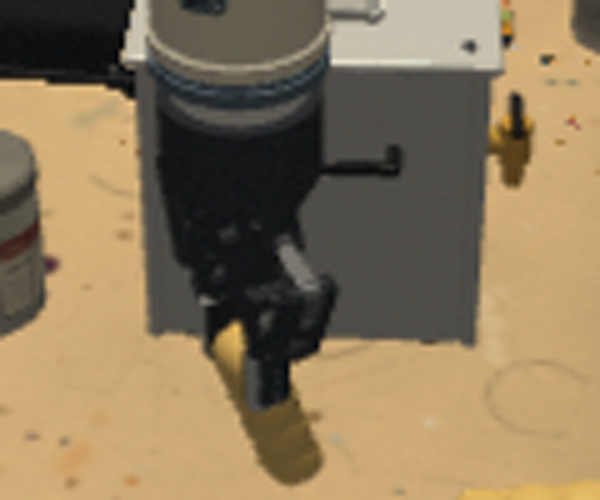

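Call:
{"api": "move_arm", "payload": {
  "plan": [
    [-0.1, 0, 0, 0, 0],
    [-0.094, 0, 0, 0, 0],
    [-0.094, 0, 0, 0, 0],
    [-0.094, 0, 0, 0, 0],
    [-1, 0, 0, 0, 0],
    [-1, 0, 0, 0, 0],
    [-1, 0, 0, 0, 0],
    [-1, 0, -50, 0, 0],
    [-1, 0, 0, 0, 0]
  ]
}}

```text
clock: 31.48
position: [0.5769, 0.2151, 0.1697]
eef_rot: [-1.569, 0.006, -2.549]
force: [0.3, -0.1, -1.3]
gripper_width: 0.429
```

```bash
python3 - <<'E'
from h import *
state()
S=crop("side","c8_side",(220,180,340,280)); hang(S)
E
```

```text
clock 31.48 pos [576.9 215.1 169.7] rot [ -89.9    0.4 -146. ] F [ 0.3 -0.1 -1.3] w 0.429 q [ 0.354  0.398  1.715 -0.     1.022  1.333]
n 289 [272.1349481  258.12456747]
-75 x -35..-2 y max -6 22
-61 x -34..-4 y max -4 49
-47 x -31..1 y max 1 40
-33 x -29..3 y max 4 50
-19 x -25..4 y max 11 39
-5 x -23..9 y max 10 27
9 x 0..11 y max 19 14
23 x 2..15 y max 17 48
```

View pics/c8_side.png

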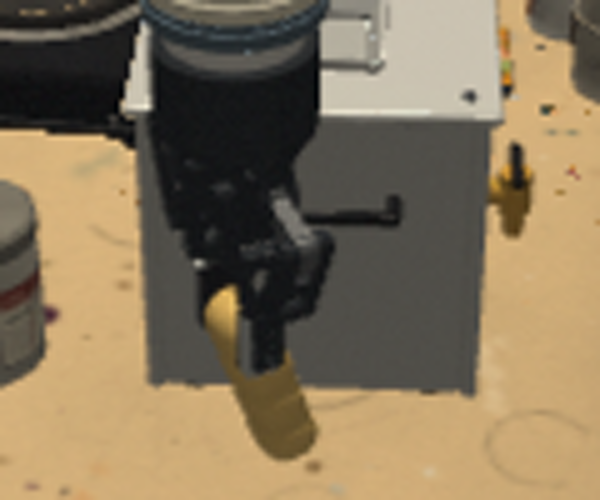

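It hangs with about 14° of tilt in the tool's x–z plane, which I can compensate. I'll carry it over the port and measure there.

Call:
{"api": "move_arm", "payload": {
  "plan": [
    [-1, 0, -40, 0, 8],
    [-1, 0, -50, 0, 8.5],
    [-1, 0, -50, 0, 8.5],
    [-1, 0, -40, 0, 8],
    [-1, 0, 0, 0, 0],
    [-1, 2, 0, 37.6, 0],
    [-1, 2, 0, 37.6, 0],
    [-1, 2, 0, 37.6, 0],
    [-1, 2, 0, 37.6, 0],
    [-1, 2, 0, 37.6, 0],
    [-1, 2.6, 0, 37.6, 0],
    [-1, 0, 0, 0, 0],
    [-1, 0, 0, 0, 0]
  ]
}}

```text
clock: 33.15
position: [0.5651, -0.0113, 0.3445]
eef_rot: [-1.571, -0.002, -3.125]
force: [-0.7, 0.6, -1.6]
gripper_width: 0.431
```

```bash
python3 - <<'E'
from h import *
state()
S=crop("side","d1_side",(215,60,365,180)); hang(S)
E
```

```text
clock 33.15 pos [565.1 -11.3 344.5] rot [-9.00e+01 -1.00e-01 -1.79e+02] F [-0.7  0.6 -1.6] w 0.431 q [-0.023  0.172  1.623  0.     1.35   1.531]
n 328 [285.78658537 155.58231707]
-75 x -44..-20 y max 10 39
-61 x -42..-16 y max 9 49
-47 x -38..-11 y max 13 53
-33 x -33..-7 y max 12 55
-19 x -28..-2 y max 17 56
-5 x -23..1 y max 15 42
9 x -20..-12 y max 16 21
23 x -15..-12 y max 15 13
```

View pics/d1_side.png

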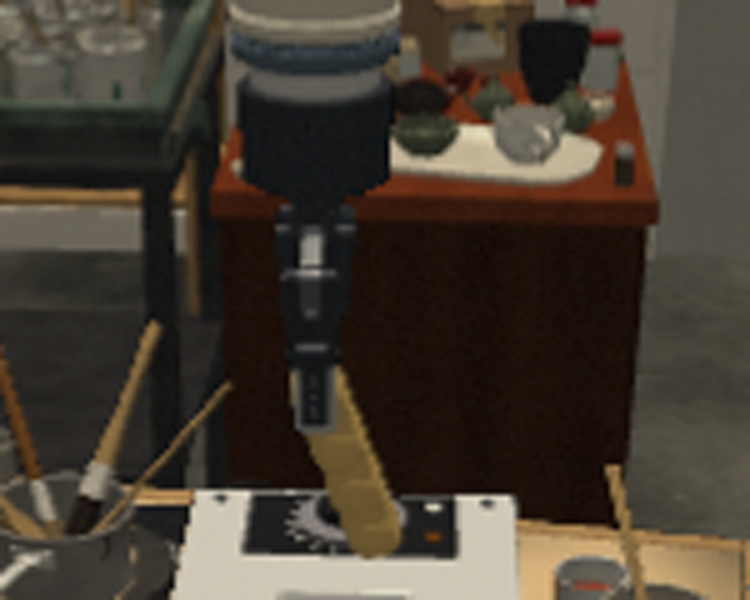

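Tilt is now about 17°: centre -11 mm at TCP level, -34 mm at the tip, and about 6 mm toward -y. I'll feed it along its own axis.

Call:
{"api": "move_arm", "payload": {
  "plan": [
    [-1, -19, 0, -6, 0],
    [-1, 0, 20, 0, 0],
    [-1, 0, 20, 0, 0],
    [-1, 0, 0, 0, 0],
    [-1, 4, 15, 0, 0],
    [-1, 4, 15, 0, 0],
    [-1, 0, 0, 0, 0]
  ]
}}

```text
clock: 34.08
position: [0.5754, -0.0054, 0.2747]
eef_rot: [-1.571, -0.003, -3.125]
force: [-0.2, -0.0, -0.7]
gripper_width: 0.432
```

```bash
python3 - <<'E'
from h import *
state()
S=crop("side","d2_side",(235,90,355,190))
T=crop("top","d2_top",(240,150,380,260))
E
```

```text
clock 34.08 pos [575.4  -5.4 274.7] rot [-9.00e+01 -1.00e-01 -1.79e+02] F [-0.2 -0.  -0.7] w 0.432 q [-0.012  0.238  1.692 -0.     1.214  1.542]
```

View pics/d2_side.png

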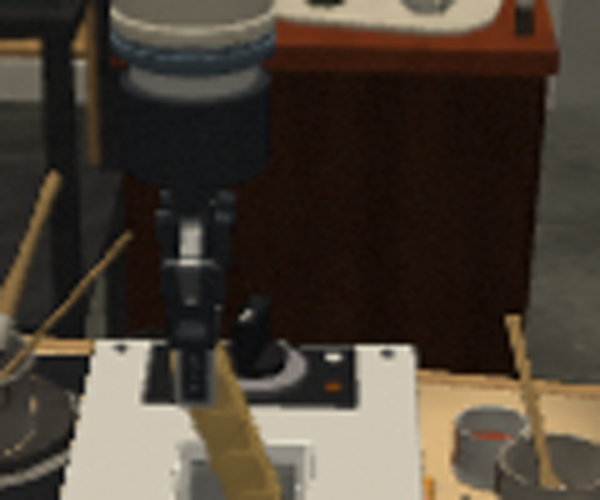

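View pics/d2_top.png

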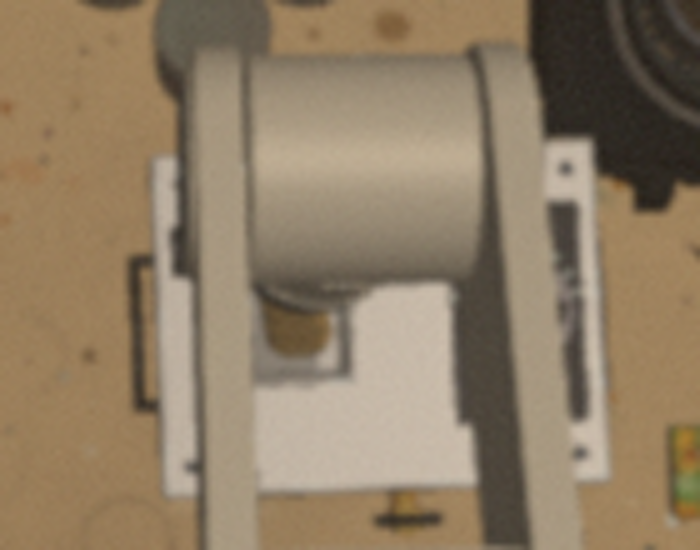

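Call:
{"api": "move_arm", "payload": {
  "plan": [
    [-1, 4, 16, 0, 0],
    [-1, 4, 16, 0, 0],
    [-1, 3, 15, 0, 0],
    [-1, 0, 0, 0, 0]
  ]
}}

```text
clock: 34.67
position: [0.5643, -0.0055, 0.2273]
eef_rot: [-1.571, -0.003, -3.125]
force: [-0.3, -0.7, -1.2]
gripper_width: 0.432
```

```bash
python3 - <<'E'
from h import *
state()
S=crop("side","d3_side",(225,110,345,210))
E
```

```text
clock 34.67 pos [564.3  -5.5 227.3] rot [ -90.    -0.2 -179. ] F [-0.3 -0.7 -1.2] w 0.432 q [-0.012  0.265  1.767 -0.     1.113  1.542]
```

View pics/d3_side.png

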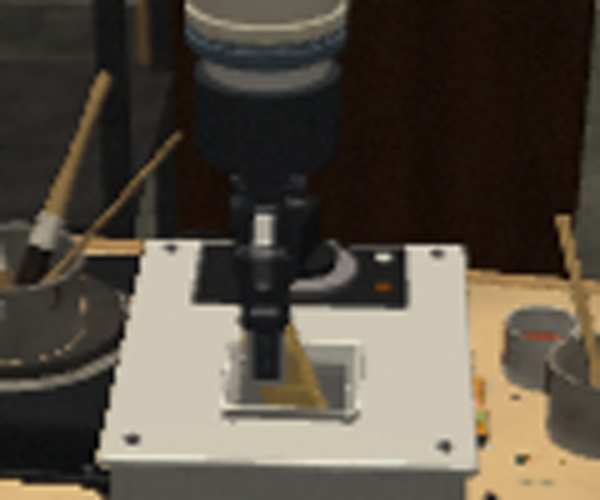

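Call:
{"api": "move_arm", "payload": {
  "plan": [
    [0.3, 0, 0, 0, 0],
    [0.3, 0, 0, 0, 0],
    [0.3, 0, 0, 0, 0],
    [0.3, 0, 0, 0, 0]
  ]
}}

```text
clock: 35.22
position: [0.5658, -0.0055, 0.2293]
eef_rot: [-1.571, 0.0, -3.125]
force: [-0.0, 0.2, 0.6]
gripper_width: 0.653
```

```bash
python3 - <<'E'
from h import *
state()
S=crop("side","d4_side",(225,110,345,210))
show(bars(S,rmin=200))
E
```

```text
clock 35.23 pos [565.8  -5.5 229.3] rot [ -90.    0. -179.] F [-0.   0.2  0.6] w 0.653 q [-0.012  0.263  1.764  0.     1.114  1.542]
[411.8 200.1] [ 37.4 118.3] 9.2 432 [26.4 29.7] [331.9 291.3]
[576.1 334.3] [ 37.7 121.3] 176.0 571 [26.1 29.5] [264.4 329.2]
[436.5 332.4] [ 36.6 119.8] 1.0 586 [25.8 29.3] [323.5 331.8]
```

View pics/d4_side.png

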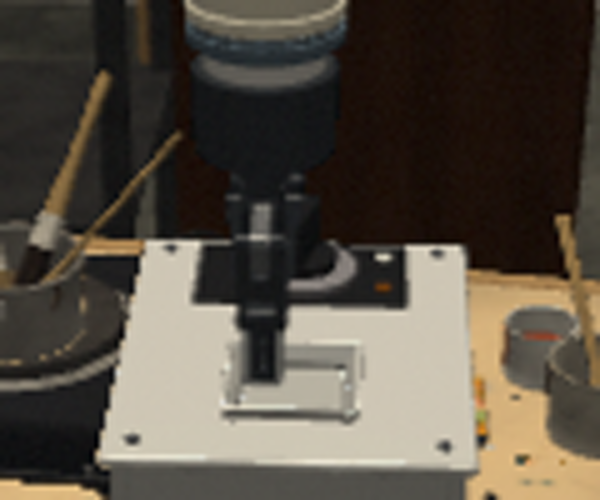

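Bar 2 is in and the flap is shut. Next is the near-right bar, far end at (454.5,206.6).

Call:
{"api": "move_arm", "payload": {
  "plan": [
    [1, 0, -40, 0, 0],
    [1, 0, -50, 0, 0],
    [1, 0, -30, 0, -8],
    [1, 12.8, 0, -37.8, 0],
    [1, 12.8, 0, -37.8, 0],
    [1, 12.8, 0, -37.8, 0],
    [1, 12.8, 10, -37.8, 0],
    [1, 12.8, 20, -37.8, 0],
    [1, 12.8, 30, -37.9, 0],
    [1, 0, 50, 0, 0],
    [1, 0, 50, 0, 0],
    [1, 0, 50, 0, 0],
    [1, 0, 50, 0, 0],
    [1, 0, 27, 0, 0],
    [1, 0, 0, 0, 0],
    [1, 0, 0, 0, 0]
  ]
}}

```text
clock: 37.28
position: [0.4551, 0.207, 0.0631]
eef_rot: [-1.571, 0.001, -2.985]
force: [0.5, 0.0, -0.1]
gripper_width: 0.998
```

```bash
python3 - <<'E'
from h import *
state()
S=crop("side","e1_side",(255,220,395,320)); show(bars(S,rmin=150))
shift(454.5,206.6,2,-171)
E
```

```text
clock 37.27 pos [455.1 207.   63.1] rot [-9.00e+01  1.00e-01 -1.71e+02] F [ 0.5  0.  -0.1] w 0.998 q [0.424 0.398 2.03  0.    0.713 1.838]
[411.6 199.4] [ 36.  118.4] 7.8 391 [25.9 29.4] [333.1 291.5]
[576.1 332.8] [ 35.1 121.4] 176.8 571 [26.1 29.2] [264.4 329.2]
[436.6 332.7] [ 35.6 119.7] 1.0 581 [25.9 29.4] [323.7 331.8]
turn -0.0  sx 1.0  sy 61.4  sz 0.3
```

View pics/e1_side.png

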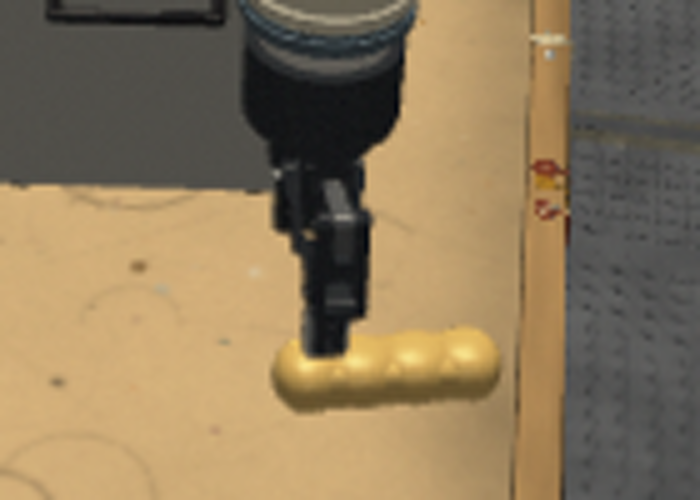

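Call:
{"api": "move_arm", "payload": {
  "plan": [
    [1, 1, 40, 0, 0],
    [1, 0, 22, 0, 0],
    [1, 0, 0, 0, 0],
    [-1, 0, 0, 0, 0],
    [-1, 0, 0, 0, 0],
    [-1, 0, 0, 0, 0],
    [-1, 0, 0, 0, 0],
    [-1, 0, 0, 0, 0],
    [-1, 0, -15, 0, 0],
    [-1, 0, -45, 0, 0],
    [-1, 0, -45, 0, 0],
    [-1, 0, -10, 0, 0],
    [-1, 0, 0, 0, 0]
  ]
}}

```text
clock: 38.95
position: [0.4536, 0.2066, 0.1157]
eef_rot: [-1.571, 0.002, -2.985]
force: [-0.3, 0.0, -2.5]
gripper_width: 0.432
```

Call:
{"api": "move_arm", "payload": {
  "plan": [
    [-0.12, 0, 0, 0, 0],
    [-0.1, 0, 0, 0, 0],
    [-0.1, 0, 0, 0, 0],
    [-0.1, 0, 0, 0, 0],
    [-0.1, 0, 0, 0, 0],
    [-0.1, 0, 0, 0, 0],
    [-0.1, 0, 0, 0, 0]
  ]
}}

```text
clock: 39.83
position: [0.4534, 0.2065, 0.1151]
eef_rot: [-1.571, 0.0, -2.985]
force: [-0.1, -0.2, -2.2]
gripper_width: 0.452
```

```bash
python3 - <<'E'
from h import *
state()
S=crop("side","e2_side",(255,190,395,310))
E
```

```text
clock 39.83 pos [453.4 206.5 115.1] rot [ -90.    0. -171.] F [-0.1 -0.2 -2.2] w 0.452 q [0.424 0.31  2.003 0.    0.829 1.839]
```

View pics/e2_side.png

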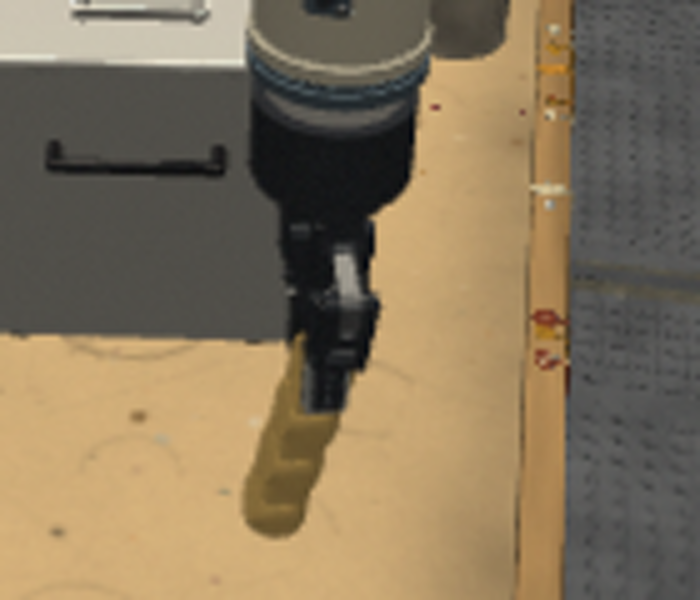

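Call:
{"api": "move_arm", "payload": {
  "plan": [
    [-0.1, 0, 0, 0, 0],
    [-0.1, 0, 0, 0, 0],
    [-0.1, 0, 0, 0, 0],
    [-0.1, 0, 0, 0, 0],
    [-1, 0, 0, 0, 0],
    [-1, 0, 0, 0, 0],
    [-1, 0, 0, 0, 0],
    [-1, 0, -50, 0, 0],
    [-1, 0, 0, 0, 0]
  ]
}}

```text
clock: 41.0
position: [0.4556, 0.2075, 0.1681]
eef_rot: [-1.572, 0.006, -2.985]
force: [1.2, -0.0, -1.5]
gripper_width: 0.427
```

```bash
python3 - <<'E'
from h import *
state()
S=crop("side","e3_side",(255,180,395,300));hang(S)
shift(551,-9,345,-179)
E
```

```text
clock 41.0 pos [455.6 207.5 168.1] rot [ -90.1    0.3 -171. ] F [ 1.2 -0.  -1.5] w 0.427 q [0.424 0.233 1.961 0.    0.942 1.839]
n 427 [311.8735363 265.4824356]
-75 x 4..34 y max 29 56
-61 x 5..32 y max 28 67
-47 x -2..27 y max 27 66
-33 x -4..25 y max 25 74
-19 x -10..21 y max 24 68
-5 x -8..19 y max 22 62
9 x 2..13 y max 23 23
23 x 8..11 y max 15 10
turn 8.0  sx -92.8  sy -178.6  sz 217.6
```

View pics/e3_side.png

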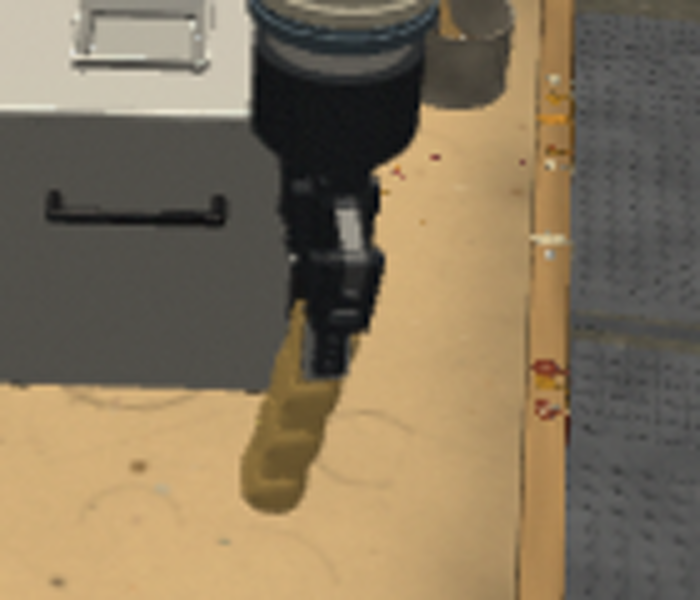

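Call:
{"api": "move_arm", "payload": {
  "plan": [
    [-1, 0, -40, 0, 8],
    [-1, 0, -50, 0, 0],
    [-1, 0, -50, 0, 0],
    [-1, 0, -39, 0, 0],
    [-1, 0, 0, 0, 0],
    [-1, -12, 0, 36.8, 0],
    [-1, -12, 0, 36.8, 0],
    [-1, -12, 0, 36.8, 0],
    [-1, -12, 0, 36.8, 0],
    [-1, -12, 0, 36.8, 0],
    [-1, -12, 0, 36.8, 0],
    [-1, 0, 0, 0, 0],
    [-1, 0, 0, 0, 0]
  ]
}}

```text
clock: 42.68
position: [0.5283, -0.0128, 0.3424]
eef_rot: [-1.571, -0.003, -3.125]
force: [0.0, -0.6, -0.6]
gripper_width: 0.428
```

```bash
python3 - <<'E'
from h import *
state()
S=crop("side","e4_side",(215,70,365,190)); hang(S)
shift(530,-13,300,-179)
E
```

```text
clock 42.67 pos [528.3 -12.8 342.4] rot [ -90.    -0.2 -179.1] F [ 0.  -0.6 -0.6] w 0.428 q [-0.027  0.111  1.698  0.     1.335  1.527]
n 361 [287.98891967 159.30470914]
-89 x 9..31 y max 23 11
-75 x 3..32 y max 26 53
-61 x 3..27 y max 24 51
-47 x -3..25 y max 24 58
-33 x -5..22 y max 22 57
-19 x -11..17 y max 22 57
-5 x -12..15 y max 20 47
9 x -19..-14 y max 15 13
23 x -18..-12 y max 24 13
turn -0.0  sx -1.6  sy 42.8  sz 0.6
```

View pics/e4_side.png

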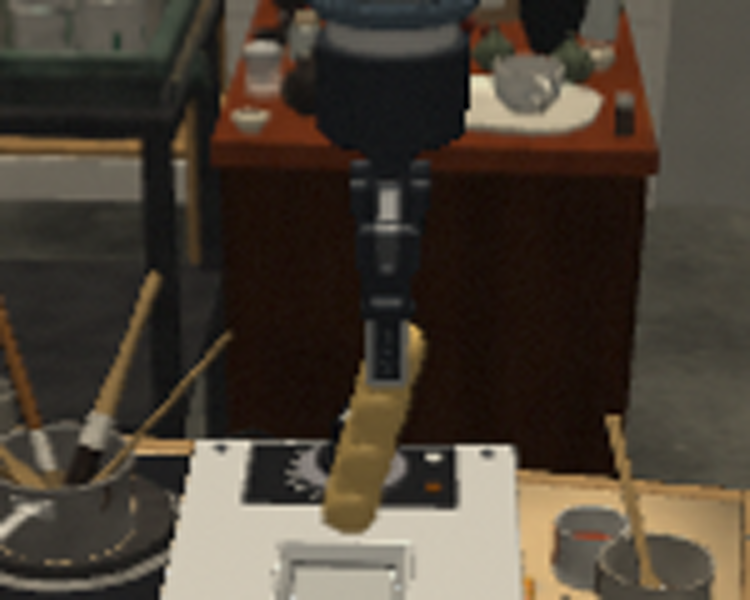

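Call:
{"api": "move_arm", "payload": {
  "plan": [
    [-1, -3, 15, 0, 0],
    [-1, 0, 30, 0, 0],
    [-1, 0, 0, 0, 0],
    [-1, -3, 15, 0, 0],
    [-1, -3, 15, 0, 0],
    [-1, 0, 0, 0, 0]
  ]
}}

```text
clock: 43.48
position: [0.5378, -0.013, 0.2678]
eef_rot: [-1.571, -0.002, -3.125]
force: [-0.2, -1.3, -1.7]
gripper_width: 0.425
```

```bash
python3 - <<'E'
from h import *
state()
S=crop("side","e5_side",(225,100,345,200))
E
```

```text
clock 43.48 pos [537.8 -13.  267.8] rot [-9.00e+01 -1.00e-01 -1.79e+02] F [-0.2 -1.3 -1.7] w 0.425 q [-0.027  0.183  1.777 -0.     1.182  1.527]
```

View pics/e5_side.png

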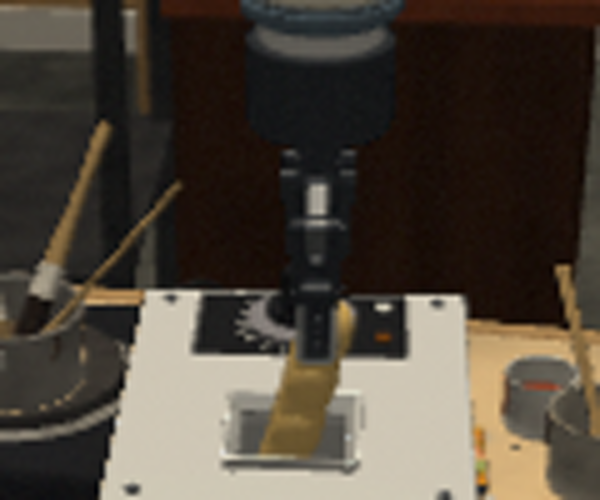

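Call:
{"api": "move_arm", "payload": {
  "plan": [
    [-1, -3, 15, 0, 0],
    [-1, -3, 15, 0, 0],
    [-1, -2, 11, 0, 0],
    [-1, 0, 0, 0, 0],
    [0.3, 0, 0, 0, 0],
    [0.3, 0, 0, 0, 0],
    [0.3, 0, 0, 0, 0],
    [0.3, 0, 0, 0, 0]
  ]
}}

```text
clock: 44.52
position: [0.5462, -0.0128, 0.2284]
eef_rot: [-1.571, 0.001, -3.125]
force: [-0.2, -0.4, 0.2]
gripper_width: 0.647
```

```bash
python3 - <<'E'
from h import *
state()
S=crop("side","e6_side",(225,110,345,210))
show(bars(S,rmin=200))
E
```

```text
clock 44.52 pos [546.2 -12.8 228.4] rot [ -90.    0. -179.] F [-0.2 -0.4  0.2] w 0.647 q [-0.026  0.234  1.806  0.     1.101  1.528]
[549.5 302.6] [ 36.  119.6] 0.1 535 [26.  29.3] [275.9 319.8]
[436.4 332.3] [ 35.9 120. ] 179.8 585 [25.8 29.1] [323.6 331.8]
```

View pics/e6_side.png

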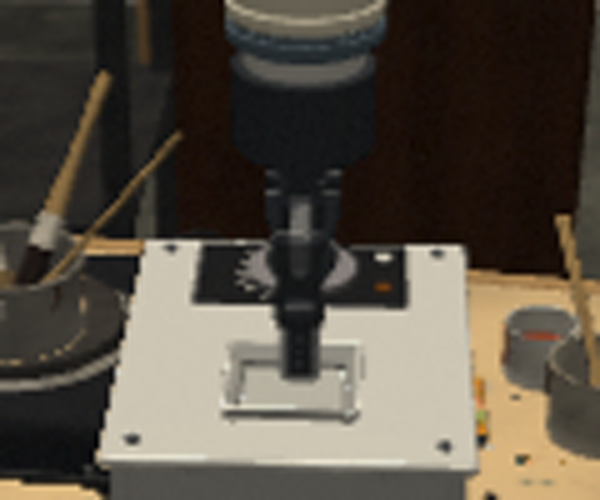

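Bar 3 is in and the flap is shut. Bar 4 was knocked aside, and it now lies at (549.5,302.6) with yaw about 0. I'll grip its far end at (593,302.6).

Call:
{"api": "move_arm", "payload": {
  "plan": [
    [1, 0, -40, 0, 0],
    [1, 0, -50, 0, 0],
    [1, 0, -30, 0, 1],
    [1, -5.9, 0, -39.5, 0],
    [1, -5.9, 0, -39.5, 0],
    [1, -5.9, 0, -39.5, 0],
    [1, -5.9, 0, -39.5, 0],
    [1, -5.9, 0, -39.5, 0],
    [1, -5.9, 10, -39.5, 0],
    [1, -5.9, 20, -39.5, 0],
    [1, -5.7, 30, -39.5, 0],
    [1, 0, 50, 0, 0],
    [1, 0, 50, 0, 0],
    [1, 0, 50, 0, 0],
    [1, 0, 50, 0, 0],
    [1, 0, 27, 0, 0],
    [1, 0, 0, 0, 0],
    [1, 0, 0, 0, 0]
  ]
}}

```text
clock: 46.82
position: [0.5942, 0.3036, 0.0623]
eef_rot: [-1.572, 0.001, 3.141]
force: [0.4, 0.4, 1.0]
gripper_width: 1.004
```

```bash
python3 - <<'E'
from h import *
state()
S=crop("side","f1_side",(205,240,365,360)); show(bars(S,rmin=150))
T=snap("top");show(bars(T,rmin=100))
shift(593,302.6,2,-180)
E
```

```text
clock 46.83 pos [594.2 303.6  62.3] rot [-9.0e+01  1.0e-01  1.8e+02] F [0.4 0.4 1. ] w 1.004 q [0.47  0.6   1.655 0.    0.885 2.042]
[549.2 303.8] [ 36.1 119.1] 0.4 470 [26.  29.4] [278.2 320. ]
[436.6 331.8] [ 36.5 119.8] 179.3 570 [25.8 29.3] [323.6 331.7]
turn -0.0  sx 1.5  sy 61.0  sz 1.1
```

View pics/f1_side.png

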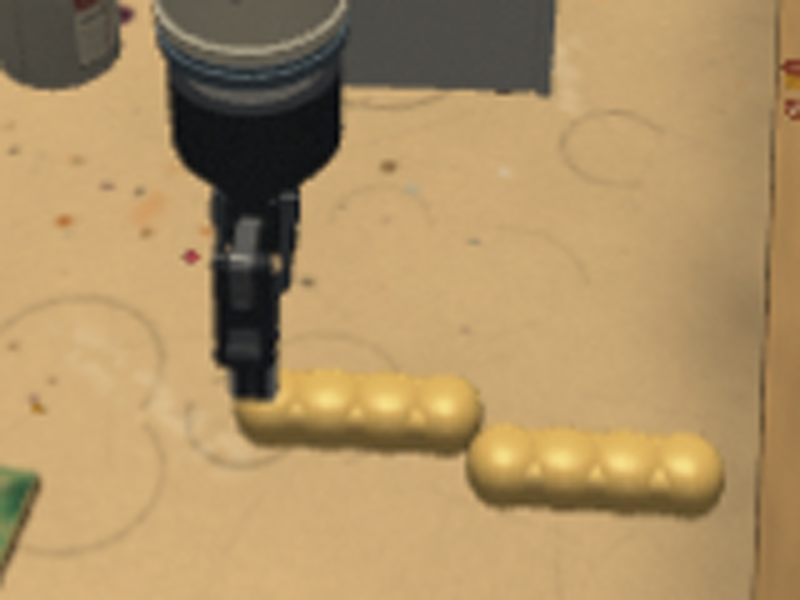

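Call:
{"api": "move_arm", "payload": {
  "plan": [
    [1, 1.5, 40, 0, 0],
    [1, 0, 21.5, 0, 0],
    [1, 0, 0, 0, 0],
    [-1, 0, 0, 0, 0],
    [-1, 0, 0, 0, 0],
    [-1, 0, 0, 0, 0],
    [-1, 0, 0, 0, 0],
    [-1, 0, 0, 0, 0],
    [-1, 0, -15, 0, 0],
    [-1, 0, -45, 0, 0],
    [-1, 0, -45, 0, 0],
    [-1, 0, -10, 0, 0],
    [-1, 0, 0, 0, 0]
  ]
}}

```text
clock: 48.55
position: [0.5921, 0.3033, 0.1155]
eef_rot: [-1.571, 0.001, 3.141]
force: [0.1, -0.7, -1.0]
gripper_width: 0.428
```

Call:
{"api": "move_arm", "payload": {
  "plan": [
    [-0.12, 0, 0, 0, 0],
    [-0.1, 0, 0, 0, 0],
    [-0.1, 0, 0, 0, 0],
    [-0.1, 0, 0, 0, 0],
    [-0.1, 0, 0, 0, 0],
    [-0.1, 0, 0, 0, 0],
    [-0.1, 0, 0, 0, 0],
    [-0.1, 0, 0, 0, 0]
  ]
}}

```text
clock: 49.55
position: [0.5918, 0.3032, 0.1146]
eef_rot: [-1.571, 0.0, 3.141]
force: [0.1, 0.4, -1.1]
gripper_width: 0.45
```

```bash
python3 - <<'E'
from h import *
state()
S=crop("side","f2_side",(205,220,365,340)); hang(S)
E
```

```text
clock 49.55 pos [591.8 303.2 114.6] rot [-90.   0. 180.] F [ 0.1  0.4 -1.1] w 0.45 q [0.471 0.533 1.634 0.    0.975 2.043]
n 2994 [259.19038076 326.30193721]
-75 x 5..34 y max 28 44
-61 x 4..31 y max 25 65
-47 x -2..26 y max 24 54
-33 x -2..24 y max 23 63
-19 x -8..20 y max 22 60
-5 x -6..17 y max 21 33
```

View pics/f2_side.png

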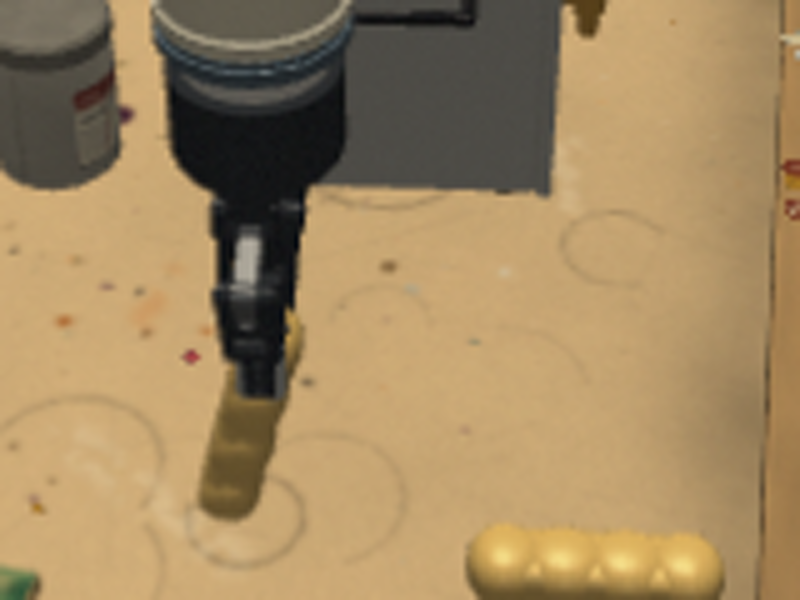

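The lean matches bar 3 (tip +20 mm), so I'll use the same insertion.

Call:
{"api": "move_arm", "payload": {
  "plan": [
    [-1, 0, 0, 0, 0],
    [-1, 0, 0, 0, 0],
    [-1, 0, 0, 0, 0],
    [-1, 0, -40, 0, -1],
    [-1, 0, -50, 0, 0],
    [-1, 0, -50, 0, 0],
    [-1, 0, -50, 0, 0],
    [-1, 0, -42, 0, 0],
    [-1, 8.3, 0, 39.4, 0],
    [-1, 8.3, 0, 39.4, 0],
    [-1, 8.3, 0, 39.4, 0],
    [-1, 8.3, 0, 39.4, 0],
    [-1, 8.3, 0, 39.4, 0],
    [-1, 8.3, 0, 39.4, 0],
    [-1, 8.3, 0, 39.4, 0],
    [-1, 8.4, 0, 39.4, 0],
    [-1, 0, 0, 0, 0],
    [-1, 0, 0, 0, 0]
  ]
}}

```text
clock: 51.85
position: [0.5307, -0.0129, 0.3467]
eef_rot: [-1.571, 0.0, -3.125]
force: [0.5, 0.3, -1.3]
gripper_width: 0.426
```

```bash
python3 - <<'E'
from h import *
state()
S=crop("side","f3_side",(215,70,365,190)); hang(S)
shift(531,-13,297,-179)
E
```

```text
clock 51.85 pos [530.7 -12.9 346.7] rot [ -90.     0.  -179.1] F [ 0.5  0.3 -1.3] w 0.426 q [-0.027  0.11   1.689  0.     1.341  1.527]
n 335 [285.44179104 158.60895522]
-89 x 14..27 y max 24 4
-75 x 7..34 y max 27 52
-61 x 6..30 y max 25 53
-47 x -0..28 y max 25 57
-33 x -3..24 y max 23 55
-19 x -9..20 y max 22 55
-5 x -8..17 y max 20 52
9 x 12..13 y max 14 7
turn -0.0  sx -0.2  sy 49.6  sz 0.5
```

Offset is +22 mm at the tip, so I'll enter at x = 529.

Call:
{"api": "move_arm", "payload": {
  "plan": [
    [-1, 1.5, 20, 0.5, 0],
    [-1, 0, 30, 0, 0],
    [-1, 0, 0, 0, 0],
    [-1, -3, 15, 0, 0],
    [-1, -3, 15, 0, 0],
    [-1, 0, 0, 0, 0]
  ]
}}

```text
clock: 52.65
position: [0.5349, -0.0135, 0.2654]
eef_rot: [-1.571, -0.002, -3.125]
force: [-0.6, -0.4, -0.9]
gripper_width: 0.427
```

```bash
python3 - <<'E'
from h import *
state()
S=crop("side","f5_side",(225,100,345,200))
E
```

```text
clock 52.65 pos [534.9 -13.5 265.4] rot [-9.00e+01 -1.00e-01 -1.79e+02] F [-0.6 -0.4 -0.9] w 0.427 q [-0.028  0.181  1.786 -0.     1.176  1.526]
```

View pics/f5_side.png

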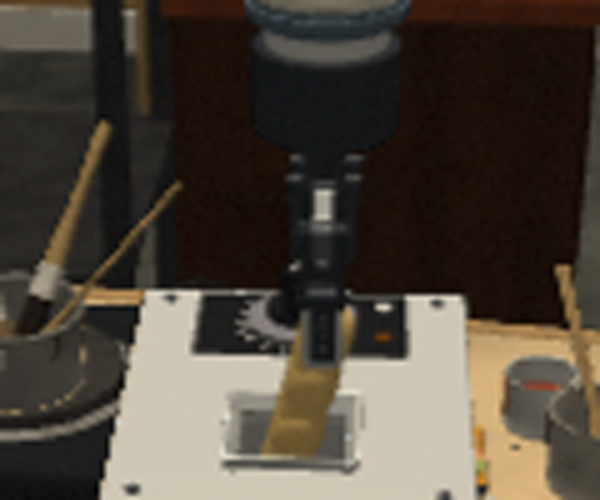

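Call:
{"api": "move_arm", "payload": {
  "plan": [
    [-1, -3.5, 15, 0, 0],
    [-1, -3.5, 15, 0, 0],
    [-1, -2, 8, 0, 0],
    [-1, 0, 0, 0, 0],
    [0.3, 0, 0, 0, 0],
    [0.3, 0, 0, 0, 0],
    [0.3, 0, 0, 0, 0],
    [0.3, 0, 0, 0, 0]
  ]
}}

```text
clock: 53.7
position: [0.5442, -0.0134, 0.2288]
eef_rot: [-1.571, 0.0, -3.125]
force: [-0.9, 0.1, 0.4]
gripper_width: 0.648
```

```bash
python3 - <<'E'
from h import *
state()
S=crop("side","f6_side",(225,110,345,210))
show(bars(S,rmin=200))
E
```

```text
clock 53.7 pos [544.2 -13.4 228.8] rot [ -90.    0. -179.] F [-0.9  0.1  0.4] w 0.648 q [-0.027  0.23   1.809 -0.     1.101  1.527]
[436.5 332.8] [ 35.8 119.9] 0.3 584 [25.9 29.4] [323.5 331.8]
```

View pics/f6_side.png

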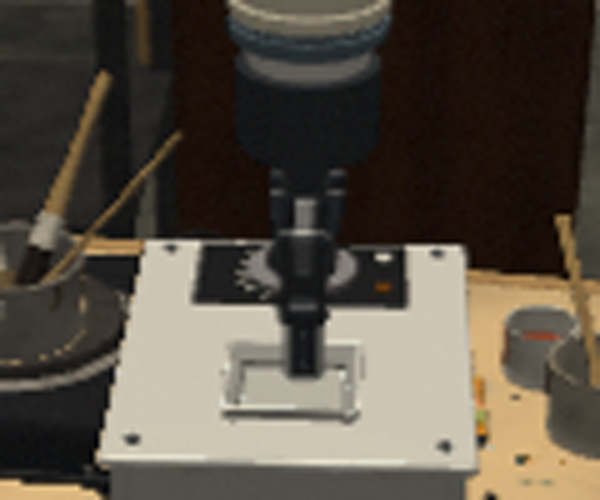

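Bar 4 is in and the flap is shut. The last bar is at (436.5,332.4), far end at (480,332.4).

Call:
{"api": "move_arm", "payload": {
  "plan": [
    [1, 0, -40, 0, 0],
    [1, 0, -50, 0, 0],
    [1, 0, -30, 0, 1],
    [1, 7.1, 0, -38.4, 0],
    [1, 7.1, 0, -38.4, 0],
    [1, 7.1, 0, -38.4, 0],
    [1, 7.1, 0, -38.4, 0],
    [1, 7.1, 0, -38.4, 0],
    [1, 7.1, 0, -38.4, 0],
    [1, 7.1, 10, -38.4, 0],
    [1, 7.1, 20, -38.4, 0],
    [1, 7.1, 30, -38.4, 0],
    [1, 0, 50, 0, 0],
    [1, 0, 50, 0, 0],
    [1, 0, 50, 0, 0],
    [1, 0, 50, 0, 0],
    [1, 0, 27, 0, 0],
    [1, 0, 0, 0, 0],
    [1, 0, 0, 0, 0]
  ]
}}

```text
clock: 56.12
position: [0.4812, 0.3328, 0.0627]
eef_rot: [-1.572, 0.001, 3.141]
force: [-0.1, -0.0, 0.5]
gripper_width: 1.004
```

```bash
python3 - <<'E'
from h import *
state()
S=crop("side","g1_side",(245,250,385,370)); show(bars(S,rmin=150))
shift(480,332.5,1,-180)
E
```

```text
clock 56.12 pos [481.2 332.8  62.7] rot [-9.0e+01  1.0e-01  1.8e+02] F [-0.1 -0.   0.5] w 1.004 q [0.602 0.499 1.846 0.    0.795 2.174]
[436.6 331.9] [ 36.3 119.6] 0.0 504 [25.5 28.9] [326.4 332.3]
turn -0.0  sx 1.4  sy 62.1  sz 0.4
```

View pics/g1_side.png

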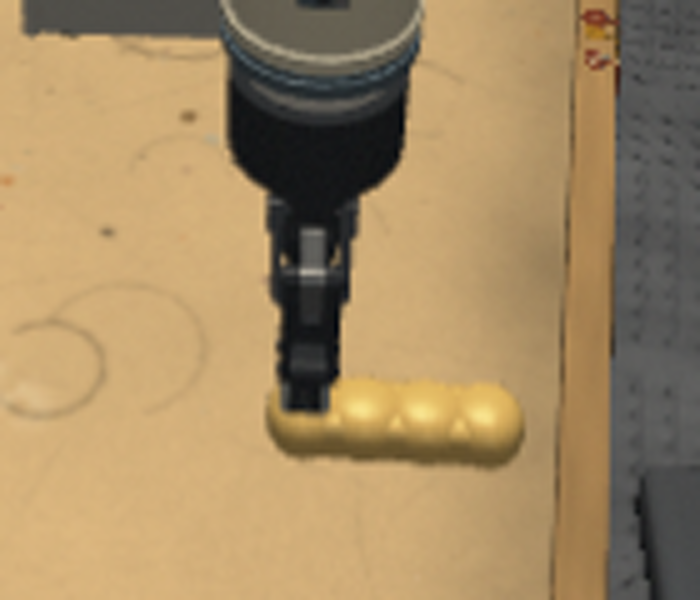

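Call:
{"api": "move_arm", "payload": {
  "plan": [
    [1, 1.4, 40, 0, 0],
    [1, 0, 21.5, 0, 0],
    [1, 0, 0, 0, 0],
    [-1, 0, 0, 0, 0],
    [-1, 0, 0, 0, 0],
    [-1, 0, 0, 0, 0],
    [-1, 0, 0, 0, 0],
    [-1, 0, 0, 0, 0],
    [-1, 0, -15, 0, 0],
    [-1, 0, -45, 0, 0],
    [-1, 0, -45, 0, 0],
    [-1, 0, -10, 0, 0],
    [-1, 0, 0, 0, 0]
  ]
}}

```text
clock: 57.8
position: [0.4793, 0.3324, 0.1159]
eef_rot: [-1.572, 0.001, 3.141]
force: [-0.5, -0.7, -1.3]
gripper_width: 0.428
```

Call:
{"api": "move_arm", "payload": {
  "plan": [
    [-0.12, 0, 0, 0, 0],
    [-0.1, 0, 0, 0, 0],
    [-0.1, 0, 0, 0, 0],
    [-0.1, 0, 0, 0, 0],
    [-0.1, 0, 0, 0, 0],
    [-0.1, 0, 0, 0, 0],
    [-0.1, 0, 0, 0, 0],
    [-0.1, 0, 0, 0, 0]
  ]
}}

```text
clock: 58.8
position: [0.4791, 0.3323, 0.1151]
eef_rot: [-1.571, 0.0, 3.141]
force: [-0.6, -0.9, -0.7]
gripper_width: 0.444
```

```bash
python3 - <<'E'
from h import *
state()
S=crop("side","g2_side",(245,220,385,340)); hang(S)
E
```

```text
clock 58.8 pos [479.1 332.3 115.1] rot [-90.   0. 180.] F [-0.6 -0.9 -0.7] w 0.444 q [ 0.604  0.423  1.822 -0.     0.897  2.175]
n 3267 [305.30853994 338.36883991]
-89 x -8..3 y max 25 6
-75 x -12..13 y max 28 50
-61 x -12..14 y max 24 58
-47 x -14..14 y max 25 59
-33 x -13..12 y max 22 59
-19 x -14..13 y max 22 66
-5 x -16..10 y max 21 32
9 x -15..11 y max 25 9
```

View pics/g2_side.png

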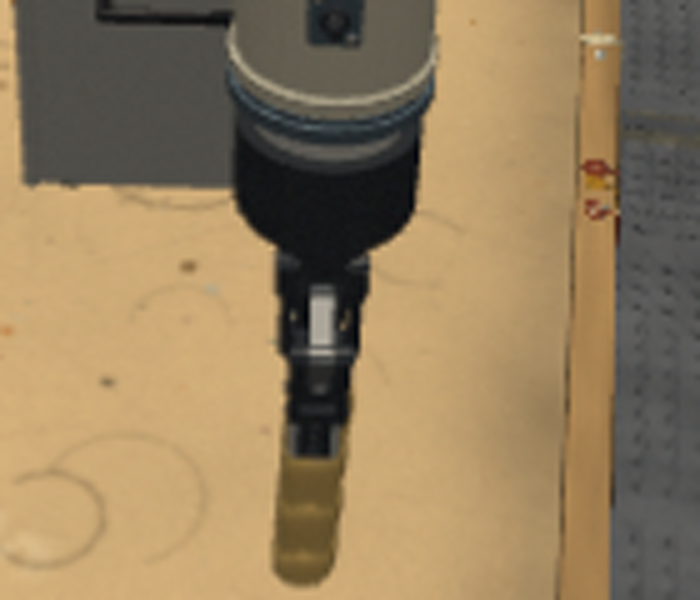

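This one hangs straight. I'll regrip and carry it.

Call:
{"api": "move_arm", "payload": {
  "plan": [
    [-1, 0, 0, 0, 0],
    [-1, 0, 0, 0, 0],
    [-1, 0, 0, 0, 0],
    [-1, 0, -40, 0, -1],
    [-1, 0, -50, 0, 0],
    [-1, 0, -50, 0, 0],
    [-1, 0, -50, 0, 0],
    [-1, 0, -45, 0, 0],
    [-1, -7.3, 0, 38.4, 0],
    [-1, -7.3, 0, 38.4, 0],
    [-1, -7.3, 0, 38.4, 0],
    [-1, -7.3, 0, 38.4, 0],
    [-1, -7.3, 0, 38.4, 0],
    [-1, -7.3, 0, 38.4, 0],
    [-1, -7.3, 0, 38.4, 0],
    [-1, -7.3, 0, 38.4, 0],
    [-1, -7.3, 0, 38.4, 0],
    [-1, 0, 0, 0, 0],
    [-1, 0, 0, 0, 0]
  ]
}}

```text
clock: 61.22
position: [0.5503, -0.0119, 0.35]
eef_rot: [-1.571, -0.0, -3.125]
force: [-0.1, -0.1, -0.7]
gripper_width: 0.427
```

```bash
python3 - <<'E'
from h import *
state()
S=crop("side","g3_side",(215,70,365,190)); hang(S)
shift(552,-13,297,-179)
E
```

```text
clock 61.23 pos [550.3 -11.9 350. ] rot [ -90.    -0.  -179.1] F [-0.1 -0.1 -0.7] w 0.427 q [-0.025  0.142  1.646  0.     1.354  1.53 ]
n 337 [283.84569733 157.20178042]
-89 x -8..9 y max 24 11
-75 x -14..13 y max 27 52
-61 x -13..13 y max 25 53
-47 x -14..10 y max 25 45
-33 x -13..10 y max 23 54
-19 x -16..10 y max 23 52
-5 x -15..10 y max 21 46
9 x -18..-13 y max 15 11
23 x -18..-12 y max 13 13
turn -0.0  sx -1.6  sy 53.0  sz 1.5
```

View pics/g3_side.png

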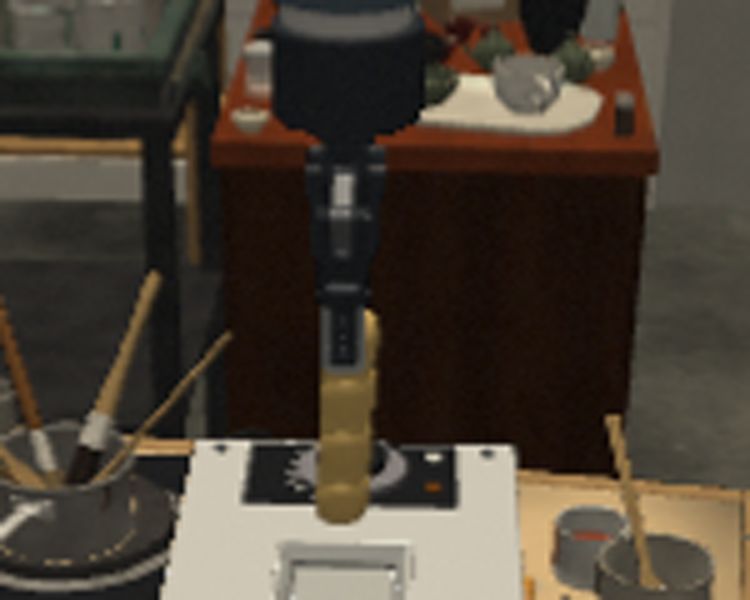

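Call:
{"api": "move_arm", "payload": {
  "plan": [
    [-1, -2, 20, 1.5, 0],
    [-1, 0, 30, 0, 0],
    [-1, 0, 20, 0, 0],
    [-1, 0, 20, 0, 0],
    [-1, 0, 20, 0, 0],
    [-1, 0, 13, 0, 0],
    [-1, 0, 0, 0, 0],
    [0.3, 0, 0, 0, 0],
    [0.3, 0, 0, 0, 0],
    [0.3, 0, 0, 0, 0],
    [0.3, 0, 0, 0, 0]
  ]
}}

```text
clock: 62.65
position: [0.5527, -0.0137, 0.2273]
eef_rot: [-1.571, 0.0, -3.125]
force: [0.6, -0.1, 0.1]
gripper_width: 0.651
```

```bash
python3 - <<'E'
from h import *
state()
S=crop("side","g6_side",(225,110,345,210))
show(bars(S,rmin=200))
E
```

```text
clock 62.65 pos [552.7 -13.7 227.3] rot [ -90.    0. -179.] F [ 0.6 -0.1  0.1] w 0.651 q [-0.027  0.245  1.793  0.     1.103  1.527]
```

View pics/g6_side.png

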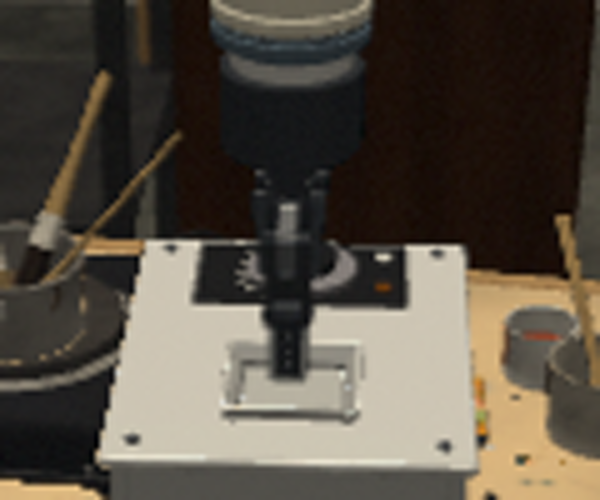

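All five bars are in and none show on the bench. I'll rise, then go over the knob and turn to its orientation.

Call:
{"api": "move_arm", "payload": {
  "plan": [
    [0, 0, -40, 0, 0],
    [0, 0, -50, 0, 0],
    [0, 0, -30, 0, 0],
    [0, 0, 0, 0, -10],
    [0, 0, 0, 0, -10.7],
    [0, 0, 0, 0, -10.7],
    [0, 0, 0, 0, -10.7],
    [0, 0, 0, 0, -10.7],
    [0, 0, 0, 0, -10.7],
    [0, 0, 0, 0, -10.7],
    [0, 0, 0, 0, 0]
  ]
}}

```text
clock: 64.08
position: [0.5525, -0.0137, 0.3471]
eef_rot: [-1.571, 0.0, -1.831]
force: [0.0, 0.2, 0.5]
gripper_width: 0.497
```

```bash
python3 - <<'E'
from h import *
state()
S=crop("side","k1_side",(225,110,345,210))
T=crop("top","k1_top",(240,150,380,260)); show(bars(T,rmin=60)); show(bars(S,rmin=60))
W=S["W"]
m=(W[...,2]>.24)&(W[...,2]<.27)&(abs(W[...,0]-.55)<.06)&(abs(W[...,1]+.14)<.06)
P=W[m]; print(m.sum(),cv2.minAreaRect(P[:,:2].astype(np.float32)*1000))
shift(552.7,-143,231,-104.5)
E
```

```text
clock 64.08 pos [552.5 -13.7 347.1] rot [ -90.     0.  -104.9] F [0.  0.2 0.5] w 0.497 q [-0.027  0.148  1.646  0.     1.348  0.233]
[725.  373.8] [20.  58.8] 78.2 66 [13.1 14.5] [199.2 341.5]
[516.5 465.6] [11.9 79.7] 1.3 130 [15.8 18.2] [285.8 383.4]
64 ((551.5621337890625, -142.3373565673828), (44.56454849243164, 14.273155212402344), 71.70748901367188)
turn -0.6  sx 125.2  sy 116.1  sz 32.5
```

View pics/k1_side.png

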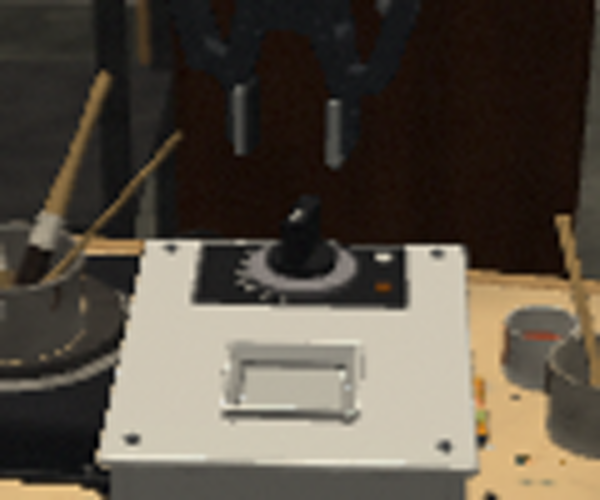

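View pics/k1_top.png

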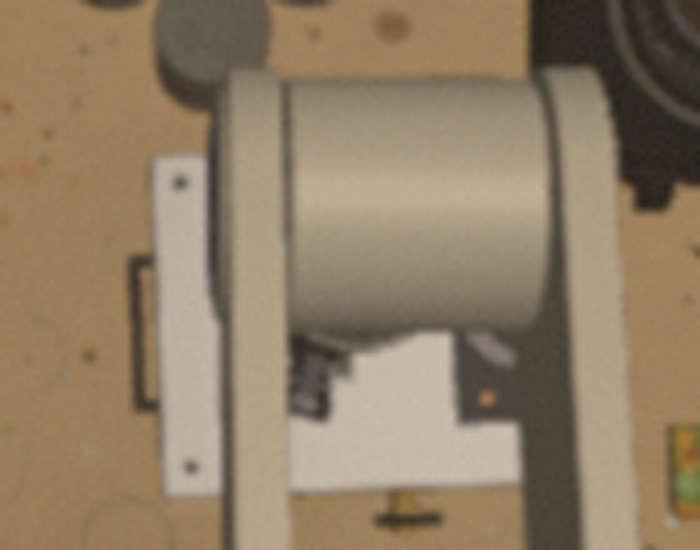

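The flap is shut and the knob is still at off. Now to the knob.

Call:
{"api": "move_arm", "payload": {
  "plan": [
    [0, 31.3, 0, 8.1, -0.5],
    [0, 31.3, 0, 8.1, 0],
    [0, 31.3, 0, 8.1, 0],
    [0, 31.3, 0, 8.2, 0],
    [0, 0, 0, 0, 0],
    [0, 0, 40, 0, 0],
    [0, 0, 40, 0, 0],
    [0, 0, 0, 0, 0]
  ]
}}

```text
clock: 65.18
position: [0.5509, -0.1418, 0.2645]
eef_rot: [-1.577, 0.0, -1.823]
force: [1.1, 0.4, -0.4]
gripper_width: 0.5
```

```bash
python3 - <<'E'
from h import *
state()
shift(552.7,-143,232,-104.5)
E
```

```text
clock 65.17 pos [ 550.9 -141.8  264.5] rot [ -90.3    0.  -104.4] F [ 1.1  0.4 -0.4] w 0.5 q [-0.255  0.238  1.715  0.     1.194 -0.003]
turn 0.1  sx 0.7  sy 32.5  sz 2.0
```

Call:
{"api": "move_arm", "payload": {
  "plan": [
    [0, 0.5, 20, 2, 0],
    [0, 0, 13, 0, 0],
    [0, 0, 0, 0, 0],
    [-1, 0, 0, 0, 0],
    [-1, 0, 0, 0, 0],
    [-1, 0, 0, 0, 0],
    [-1, 0, 0, 0, 0],
    [-1, 0, 0, 0, 0]
  ]
}}

```text
clock: 66.18
position: [0.553, -0.1435, 0.2353]
eef_rot: [-1.574, 0.0, -1.822]
force: [-8.7, 4.1, 10.5]
gripper_width: 0.146
```

```bash
python3 - <<'E'
from h import *
s=state();print(s["ft_torque"])
E
```

```text
clock 66.17 pos [ 553.  -143.5  235.3] rot [ -90.2    0.  -104.4] F [-8.7  4.1 10.5] w 0.146 q [-0.257  0.268  1.744  0.     1.133 -0.006]
[ 0.48272094  1.55118658 -0.22451916]
```

Call:
{"api": "move_arm", "payload": {
  "plan": [
    [-1, 0, -1, 0, 8],
    [-1, 0, 0, 0, 10],
    [-1, 0, 0, 0, 10],
    [-1, 0, 0, 0, 10],
    [-1, 0, 0, 0, 10],
    [-1, 0, 0, 0, 10],
    [-1, 0, 0, 0, 10],
    [-1, 0, 0, 0, 10],
    [-1, 0, 0, 0, 10],
    [-1, 0, 0, 0, 10],
    [-1, 0, 0, 0, 10],
    [-1, 0, 0, 0, 10],
    [-1, 0, 0, 0, 10],
    [-1, 0, 0, 0, 10],
    [-1, 0, 0, 0, 0],
    [-1, 0, 0, 0, 0]
  ]
}}

```text
clock: 68.18
position: [0.5527, -0.1437, 0.2353]
eef_rot: [-1.568, -0.002, 2.053]
force: [-7.8, 1.4, 1.9]
gripper_width: 0.145
```

```bash
python3 - <<'E'
from h import *
s=state();print(s["ft_torque"])
E
```

```text
clock 68.17 pos [ 552.7 -143.7  235.3] rot [-8.980e+01 -1.000e-01  1.176e+02] F [-7.8  1.4  1.9] w 0.145 q [-0.257  0.268  1.744 -0.     1.134  2.402]
[ 0.08813766  1.28778751 -0.01718758]
```

Call:
{"api": "move_arm", "payload": {
  "plan": [
    [-1, 0, 0, 0, 6],
    [-1, 0, 0, 0, 5],
    [-1, 0, 0, 0, 0],
    [-1, 0, 0, 0, 0]
  ]
}}

```text
clock: 68.68
position: [0.5527, -0.1437, 0.2353]
eef_rot: [-1.567, -0.002, 1.861]
force: [-7.4, 1.3, 2.9]
gripper_width: 0.15
```

```bash
python3 - <<'E'
from h import *
s=state();print(s["ft_torque"])
E
```

```text
clock 68.67 pos [ 552.7 -143.7  235.3] rot [-8.980e+01 -1.000e-01  1.066e+02] F [-7.4  1.3  2.9] w 0.15 q [-0.257  0.268  1.744 -0.     1.134  2.594]
[ 0.11523744  1.32108803 -0.0274611 ]
```

Call:
{"api": "move_arm", "payload": {
  "plan": [
    [-1, 0, 0, 0, 3],
    [-1, 0, 0, 0, 2],
    [-1, 0, 0, 0, 0],
    [-1, 0, 0, 0, 0]
  ]
}}

```text
clock: 69.18
position: [0.5531, -0.1445, 0.2355]
eef_rot: [-1.568, 0.001, 1.776]
force: [-5.9, -2.9, 3.1]
gripper_width: 0.147
```

```bash
python3 - <<'E'
from h import *
s=state();print(s["ft_torque"])
E
```

```text
clock 69.17 pos [ 553.1 -144.5  235.5] rot [-89.8   0.  101.7] F [-5.9 -2.9  3.1] w 0.147 q [-2.570e-01  2.680e-01  1.743e+00 -2.000e-03  1.133e+00  2.681e+00]
[-0.42283676  1.09214093  0.76887713]
```

Call:
{"api": "move_arm", "payload": {
  "plan": [
    [-1, 0, 0, 0, 3],
    [-1, 0, 0, 0, 0],
    [-1, 0, 0, 0, 0]
  ]
}}

```text
clock: 69.55
position: [0.5531, -0.1445, 0.2356]
eef_rot: [-1.568, 0.001, 1.725]
force: [-7.6, -2.4, 3.8]
gripper_width: 0.151
```

```bash
python3 - <<'E'
from h import *
s=state();print(s["ft_torque"])
E
```

```text
clock 69.55 pos [ 553.1 -144.5  235.6] rot [-89.8   0.1  98.8] F [-7.6 -2.4  3.8] w 0.151 q [-0.257  0.268  1.743 -0.003  1.133  2.732]
[-0.43103596  1.10332394  1.82853323]
```

At the clockwise stop: torque is rising to 1.8 N m. I'll release, back off and check.

Call:
{"api": "move_arm", "payload": {
  "plan": [
    [-1, 0, 0, 0, -2],
    [-1, 0, 0, 0, 0],
    [0, 0, 0, 0, 0],
    [0, 0, 0, 0, 0],
    [0, 0, 0, 0, 0],
    [0, 0, -30, 0, 0],
    [0, 0, -50, 0, 0],
    [0, 0, -50, 0, 0],
    [0, 0, 0, 0, -10],
    [0, 30, 0, 0, -10],
    [0, 50, 0, 0, 0],
    [0, 50, 0, 0, 0],
    [0, 50, 0, 0, 0],
    [0, 50, 0, 0, 0],
    [0, 50, 0, 0, 0],
    [0, 0, 0, 0, 0],
    [0, 0, 0, 0, 0]
  ]
}}

```text
clock: 71.68
position: [0.4168, 0.0991, 0.3654]
eef_rot: [-1.572, 0.001, 2.107]
force: [-0.1, 0.0, 0.2]
gripper_width: 0.499
```

```bash
python3 - <<'E'
from h import *
state()
S=crop("side","z_side",(225,110,345,210))
T=snap("top"); cv2.imwrite("pics/z_top.png",T["image"][:,:,::-1]); crop("top","z_topc",(270,170,380,260),7,T)
cv2.imwrite("pics/z_sidefull.png",S["image"][:,:,::-1])
W=S["W"]
m=(W[...,2]>.24)&(W[...,2]<.27)&(abs(W[...,0]-.55)<.06)&(abs(W[...,1]+.14)<.06)
P=W[m]; print(m.sum(),cv2.minAreaRect(P[:,:2].astype(np.float32)*1000))
show(bars(S,rmin=200))
E
```

```text
clock 71.67 pos [416.8  99.1 365.4] rot [-90.    0.  120.7] F [-0.1  0.   0.2] w 0.499 q [ 0.23  -0.081  1.844 -0.     1.377  2.836]
58 ((552.5642700195312, -142.02066040039062), (13.611859321594238, 46.19184875488281), 15.710431098937988)
```

View pics/z_sidefull.png

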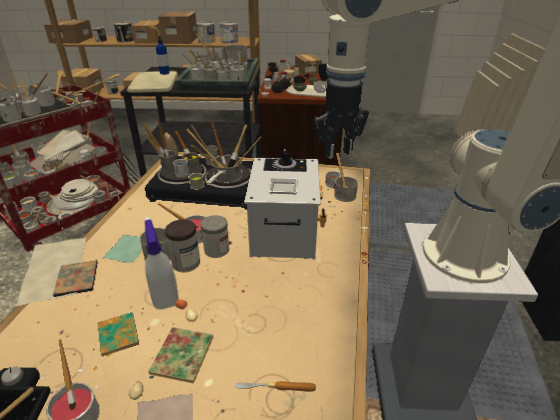

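View pics/z_topc.png

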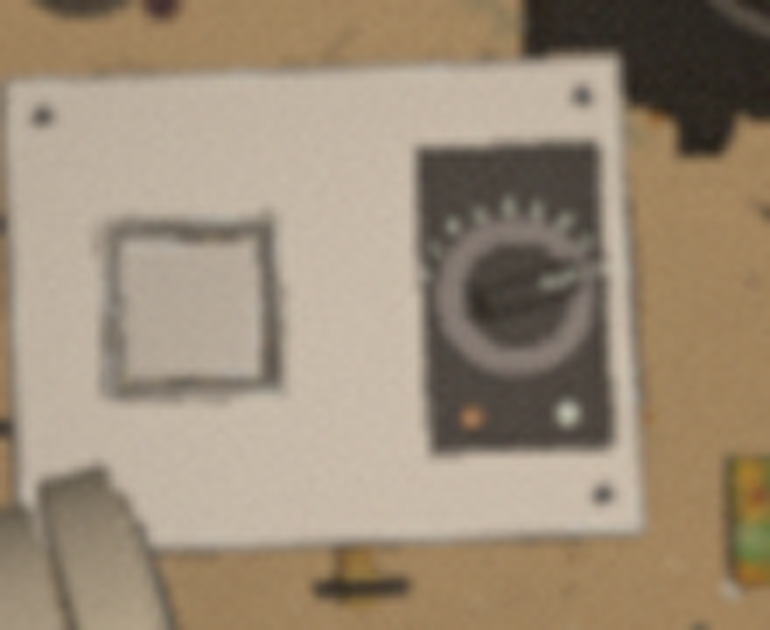

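View pics/z_side.png

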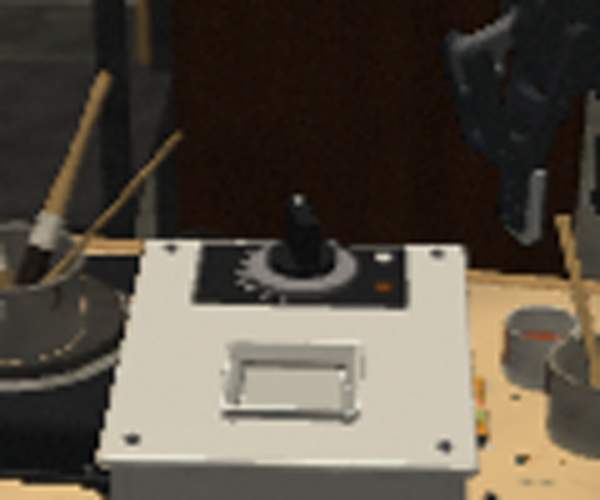

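The pointer in the top crop, at (560,280), aims at the last tick (600,268), which is about -74°. The flap is shut, no bars are on the bench, and the scraper, painted panel and jar look unmoved. Handing in.

```bash
python3 -c "
from bench import arm
print(arm.sign_off())"
```

```text
the job is handed in; nothing more can be done
None
```

The wax melter is charged and handed in at about 72 s: all five bars are inside, the flap is shut and the thermostat is fully up.

- **Thermostat off:** I turned it anticlockwise until the torque rose to about 3 N m at the stop. The pointer was then at about +75°, and it still showed off in the side view before I turned it up.
- **Bars:** Each bar went through the port end-on, and the flap looked shut in the picture after each one.
    - The second bar slipped out of the light grip just above the bench. Either my grip opening was too loose or the grip slackened. I picked it up again and fed it in.
    - The fourth bar was knocked aside during the run, so I measured it again before gripping.
    - Four of the five bars hung at a lean of 7–17°, so I offset the path into the port to match.
- **Thermostat up:** I turned it clockwise until the torque rose to about 1.8 N m at the stop.
- **Last checks:** The pointer is on the last tick at about -74°. No bars are left on the bench, and the robot is clear of everything. The scraper, painted panel and jar look unmoved by eye; I did not measure them.
- **Disagreement:** The top and side cameras differed by about 4 mm in y on the melter. I corrected the knob grip using the measured force, and the port had enough clearance to allow for it.

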